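Fetch the ring clamp from behind the bottles

ROBOT

A 6-joint arm with a two-finger parallel gripper is mounted at the origin on a cart in front of the work surface, level with it; the furniture and walls round the work are solid. World frame = base frame: x ahead of the robot, y to its left, z up, the work surface at z = 0. Lengths are in m, angles in rad, forces in N, time in s.
With the tool pointing down it reaches from about 0.35 to 0.775 m from the base axis. Payload 5.5 kg.
Tool frame: the origin (TCP) lies midway between the tips of the shut fingers; the grasp point (between the pads) lies 19 mm behind it (env.hold_point_z is the distance from the TCP to the grasp point, in m); z points along the fingers, y is the line along which they close (so a half turn about z gives the same grasp; the last joint's range is limited). The gripper opens to 85 mm and grips with 20 to 120 N. Pads are 22 mm wide; open, the fingers measure 114 mm over their backs; the gripper's body (76 mm by 85 mm) begins 54 mm behind the grasp point. The pads swing forward as they close: fully open they stand 13 mm farther back than shut.
Start: joints at [1.057, 0.313, 0.046, 1.304, 0, 1.431], TCP at [0.21, 0.535, 0.231] pointing down, gripper open.
Joint ranges: [-2.76, 2.76], [-0.86, 1.69], [-1.03, 1.26], [-2.2, 2.34], [-1.47, 1.5], [-3.14, 3.14]. Speed limits (rad/s): [2.57, 2.57, 3.14, 3.14, 3.14, 3.14].

INTERFACE

Orientations are given as a unit quaternion [w, x, y, z].
In Python, from workcell import env, read_camera gives the robot as it stands. The module is installed in compiled form; this text tells all that it offers.
- The arm moves only by the tool carry_out, never from a script. Its argument "moves" is a list of rows, each an object of numbers: "tx", "ty", "tz": the shift along the world's x, y, z in cm; "wx", "wy", "wz": the turn, a rotation vector about the world's x, y, z in rad; "claw": the closure, from -1 (fully open) to 1 (shut). A call has 1 to 8 rows; each row shifts and turns the commanded pose from where the row before left it; what a row does not reach is not made up. A row lasts 1/8 s, in which the tool goes at most 62.5 mm and 10.7 degrees, less where a joint would pass 70% of its speed; a pose out of reach is approached as far as the arm can. A call is refused whole if a number of a shift passes 6.25 or a number of a turn 0.188, either way. A call with a gripper value outside its range is refused whole. The fingers move at their own pace and stop on an object; "newtons" is the grip in N (left out, the last holds). Time passes only in rows, so rows that do not move let the fingers close. It gives the time, the measured TCP pose, the force, the opening and the grip force at its end, in the units of the state.
- env.get_state(): the state, without advancing time (a new reading comes with each control period).
- read_camera(name): name is "scene" or "top" or "wrist"; returns a dict with "image" (384x512x3 uint8, blue, green, red), "z_map" (384x512 float32, m along the optical axis (not along the pixel's ray), 0 where there is no reading), "fx", "fy", "cx", "cy" (pixels), "camera_from_world" (4x4, takes a point from world to camera coordinates); the wrist camera has in their place "hand_eye" (4x4, takes a point from camera to tool coordinates, whose origin is the TCP and whose axes are the flange's). Camera axes: x right, y down, z forward; pixel columns grow to the right and rows downward; lengths in m; the calibration is good to about 2 mm. The wrist camera is an equidistant fisheye: a pixel r from the principal point sees the ray r / f radians off the axis. A picture is of the moment at which its call begins: read the wrist's pose just before it.
- env.hand_in(): hands the job in; it is judged then, once.
The state is a dict: "clock": time; "joint_pos": joint angles; "qvel": joint speeds; "tau": joint torques, N m; "tcp_pos": TCP position; "orientation": TCP orientation; "wrist_force": force on the tool from outside, world axes, zero at the start; "ft_torque": the same for the moment, N m; "finger_gap": finger opening in m; "grip_force": force on a finger pad.
Only numpy, scipy, OpenCV 4.12 (cv2) and the standard library are available. Lean on these libraries where they do the work, as an engineer would, in place of code of your own. Each camera call takes 0.05 s, during which the arm holds its last target. There are 200 camera calls.

TASK

Three small bottles stand on their coloured pads, hard in front of the wooden ring clamp. Clear all three over to the cork mat, standing up, then fetch the ring clamp and lay it flat in the middle of the metal tray, lengthwise along the tray; after that put each bottle back, upright and centred, on the pad that matches its cap (red on red, blue on blue, the brown bottle with the black cap on black). Do not tip any bottle over.

Things in the scene. Friction and masses are not known exactly. Their poses are not given: they have to be found in the camera images.
- red_jar: clear glass jar with a paper label and a red cap, 48 mm diameter, 88 mm tall, straight-sided from 8 to 58 mm above its foot, 0.12 kg. Origin: centre of its foot, z up. At the start it stands on the red pad.
- blue_jar: green glass jar with a paper label and a blue cap, 48 mm diameter, 88 mm tall, straight-sided from 8 to 58 mm above its foot, 0.12 kg. Origin: centre of its foot, z up. At the start it stands on the blue pad.
- brown_bottle: brown glass bottle with a paper label and a black cap, 48 mm diameter, 94 mm tall, straight-sided from 8 to 55 mm above its foot, narrowing to a neck above that, 0.12 kg. Origin: centre of its foot, z up. At the start it stands on the black pad.
- wood_clamp: wooden ring clamp: a light brown wooden bar with leather jaws, 26 mm wide (x), 121 mm long (y), 26 mm high, about 65 g. Origin: centre of its underside; its long axis is y. It lies flat on the stand (top 6 mm above the bench), about 9 mm behind the row of bottles, whose gaps are about 16 mm: a finger fits on that side of a bottle only higher up, above the clamp.
- red_pad: fixed flat square pad, red, 60 x 60 mm, 3 mm thick, on the dark wooden stand (so its top is 9 mm above the bench). The home of the red-capped jar. Origin: centre of its underside. x and y are parallel to its edges; pad x is parallel to the stand's x.
- blue_pad: fixed flat square pad, blue, 60 x 60 mm, 3 mm thick, on the dark wooden stand (so its top is 9 mm above the bench). The home of the blue-capped jar. Origin: centre of its underside. x and y are parallel to its edges; pad x is parallel to the stand's x.
- black_pad: fixed flat square pad, black rubber, 60 x 60 mm, 3 mm thick, on the dark wooden stand (so its top is 9 mm above the bench). The home of the brown bottle with the black cap. Origin: centre of its underside. x and y are parallel to its edges; pad x is parallel to the stand's x.
- stand: fixed low dark wooden board, 114 (x) x 210 (y) x 6 mm high; the three pads lie on it in a row along its y, nearer its -x edge, 64 mm between centres; the ring clamp lies behind them on the +x side, along y. Origin: centre of its underside.
- cork_mat: fixed cork mat, the side area, 170 (x) x 110 (y) x 4 mm high. Origin: centre of its underside. It holds three bottles in a row along its x.
- metal_tray: fixed open rectangular aluminium tray, 160 (x) x 110 (y) x 16 mm high outside, walls and floor 4 mm thick, so 152 x 102 mm inside. Origin: centre of its underside; its length is along x.

How it is judged:
By the outcome, as a careful person would: the job done as asked, in the order asked, and still so for the second after the job is handed in, with the robot touching nothing.
It also fails if it takes over 141 s, if anything falls off the work surface, if the arm or the gripper's body presses on something with over 40 N, if the wrist force passes 120 N, or if a joint passes its speed limit or range.

## Working session

There is one attempt and no reset: what is moved stays moved. The work goes in short steps, Python scripts to look and compute and a tool call to move; the robot and the scene stay as the last step left them, time stands still between calls to the robot, and variables do not carry over. Pictures are saved under pics/ and viewed, at most 14 in all, crops included, and the job is handed in when it is done.

Besides the shell and the picture viewer there is one more tool, called after "Call:" in YAML: its name, and indented under it one key for each argument. carry_out: Moves the arm, as the interface text tells. Its arguments: {"type":"object","properties":{"moves":{"type":"array","items":{"type":"object","properties":{"tx":{"type":"number"},"ty":{"type":"number"},"tz":{"type":"number"},"wx":{"type":"number"},"wy":{"type":"number"},"wz":{"type":"number"},"claw":{"type":"number"}}}},"newtons":{"type":"number"}},"required":["moves"]}

```bash
mkdir -p pics; python3 - <<'E'
from workcell import env, read_camera
import cv2, numpy as np
s=env.get_state();print(s, env.hold_point_z)
for n in("scene","top"):
    c=read_camera(n);cv2.imwrite(f"pics/{n}0.png",c["image"]);np.savez(f"{n}0.npz",**c)
    print(n,c["fx"],c["fy"],c["cx"],c["cy"],np.round(c["camera_from_world"],4).tolist())
a=cv2.imread("pics/scene0.png");b=cv2.imread("pics/top0.png")
E
```

```text
{'clock': 0.0, 'joint_pos': array([1.05740769e+00, 3.14024517e-01, 4.49393077e-02, 1.30358908e+00,
       1.37879580e-07, 1.43119348e+00]), 'qvel': array([ 0.00094613,  0.0015445 , -0.00160489,  0.00013263,  0.0012538 ,
        0.0008747 ]), 'tau': array([ 7.21230081e-04, -4.80623496e+01,  2.98536962e+01,  1.95081899e-02,
       -2.22862404e-04,  2.69740966e-06]), 'tcp_pos': array([0.20970657, 0.53483059, 0.23037893]), 'orientation': array([-3.01221316e-04,  1.85806720e-01,  9.82585864e-01, -8.89356000e-04]), 'wrist_force': array([-0.83084091,  0.83573805, -0.20156026]), 'ft_torque': array([-0.01590423, -0.0130994 ,  0.0393902 ]), 'grip_force': 0.0, 'finger_gap': 0.0855909621434461} 0.0187
scene 416.1602546967522 416.1602546967522 254.26121750317478 190.4729959876024 [[-0.5693, -0.822, 0.0149, 0.3524], [-0.4506, 0.2968, -0.8419, 0.2397], [0.6876, -0.486, -0.5394, 0.6072], [0.0, 0.0, 0.0, 1.0]]
top 470.2071326227241 470.2071326227241 258.45146343344817 192.0804307660498 [[-0.0291, -0.9992, -0.0273, 0.1188], [-0.9865, 0.0331, -0.1601, 0.5369], [0.1609, 0.0222, -0.9867, 1.0254], [0.0, 0.0, 0.0, 1.0]]
```

View pics/top0.png

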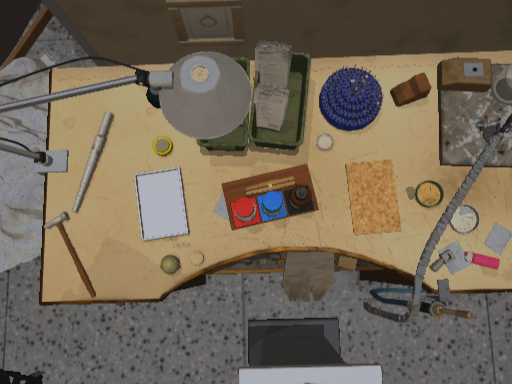

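View pics/scene0.png

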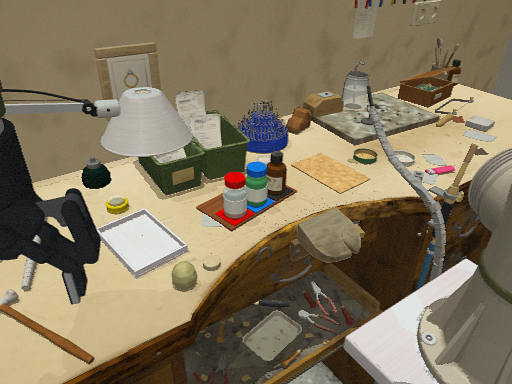

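The top view shows the tray at about (162,203), the stand with jars at (270,197) and the mat at (374,197). A lamp sits at (205,90) and a hose at (440,220). The scene view agrees. Next I'll measure.

```bash
cat > h.py <<'E'
import numpy as np, cv2
def load(f): return dict(np.load(f))
def ray(c,uv,z):
    uv=np.atleast_2d(np.asarray(uv,float)); T=c["camera_from_world"];R=T[:3,:3];o=-R.T@T[:3,3]
    d=np.c_[(uv[:,0]-c["cx"])/c["fx"],(uv[:,1]-c["cy"])/c["fy"],np.ones(len(uv))]@R
    return o+d*((z-o[2])/d[:,2])[:,None]
def cloud(c):
    h,w=c["z_map"].shape;u,v=np.meshgrid(np.arange(w),np.arange(h));z=c["z_map"]
    P=np.stack([(u-c["cx"])/c["fx"]*z,(v-c["cy"])/c["fy"]*z,z],-1);T=c["camera_from_world"]
    return (P-T[:3,3])@T[:3,:3]
def blobs(m,minA=30):
    cs,_=cv2.findContours(m.astype(np.uint8),cv2.RETR_EXTERNAL,cv2.CHAIN_APPROX_NONE)
    return [k[:,0,:] for k in cs if cv2.contourArea(k)>minA]
def rect(c,k,z):
    P=ray(c,k,z)[:,:2]; r=cv2.minAreaRect((P*1000).astype(np.float32)); return np.round(r[0],1),np.round(r[1],1),round(r[2],1)
E
python3 - <<'E'
from h import *
c=load("top0.npz");im=c["image"].astype(int);W=cloud(c);z=W[...,2]
hsv=cv2.cvtColor(c["image"],cv2.COLOR_BGR2HSV);H,S,V=[hsv[...,i].astype(int) for i in range(3)]
roi=np.zeros(z.shape,bool);roi[145:245,125:410]=1
hi=roi&(z>.075)&(c["z_map"]>0)
for n,m,zz in(("redcap",((H<8)|(H>172))&(S>150)&hi,.097),("bluecap",(H>95)&(H<125)&(S>120)&hi,.097),("tall",hi,.1)):
    for k in blobs(m,15): print(n,k.mean(0).round(),rect(c,k,zz),np.median(z[k[:,1],k[:,0]]).round(4))
ro=lambda a,b,d,e:(np.add.outer(np.zeros(384),(np.arange(512)>=a)&(np.arange(512)<b))*np.add.outer((np.arange(384)>=d)&(np.arange(384)<e),np.zeros(512)))>0
for n,m,zz in(("mat",ro(335,412,150,245)&(H>8)&(H<22)&(S>110)&(V>120),.004),
 ("tray",ro(120,200,155,255)&(S<60)&(V>90),.016),
 ("trayz",ro(120,200,155,255)&(z>.009),.016),
 ("stand",ro(215,325,155,240)&(z>.004),.006)):
    for k in blobs(m,300): print(n,k.mean(0).round(),rect(c,k,zz),np.median(z[k[:,1],k[:,0]]).round(4))
for p in [(162,203),(300,250),(374,197),(270,186),(230,190),(255,185),(205,75),(230,120),(440,220),(420,270),(170,264),(430,192),(162,145)]: print(p,W[p[1],p[0]].round(3),hsv[p[1],p[0]])
cv2.imwrite("pics/t1.png",cv2.resize(c["image"][155:240,210:330],None,fx=6,fy=6,interpolation=2))
E
```

```text
redcap [244. 207.] (array([500.4, 133.9]), array([41.1, 39.1]), 88.2) 0.0965
bluecap [272. 201.] (array([512.5,  71. ]), array([40.9, 41.4]), 88.2) 0.0961
tall [244. 207.] (array([498.9, 133.8]), array([40.9, 41.2]), 88.4) 0.0959
tall [272. 201.] (array([511. ,  71.1]), array([40.8, 43.4]), 88.2) 0.0953
tall [300. 195.] (array([521. ,  10.5]), array([32.2, 37. ]), 87.7) 0.0768
tall [222. 145.] (array([637.6, 176.7]), array([103.6,   2.3]), 87.9) 0.0873
mat [373. 197.] (array([ 527.7, -164.4]), array([170.4, 110.4]), 3.3) 0.0027
tray [161. 203.] (array([527.2, 332.1]), array([161.7, 112.5]), 7.4) 0.0148
trayz [161. 204.] (array([526.4, 332.8]), array([161.3, 110.9]), 7.2) 0.015
stand [266. 198.] (array([535.5,  80.7]), array([117.6, 216.6]), 10.6) 0.006
(162, 203) [0.529 0.333 0.002] [113  16 187]
(300, 250) [ 0.408  0.01  -0.002] [ 16 178 102]
(374, 197) [ 0.526 -0.167  0.005] [ 15 149 174]
(270, 186) [0.556 0.075 0.031] [ 24 112 178]
(230, 190) [0.554 0.17  0.007] [ 11 172 101]
(255, 185) [0.559 0.11  0.031] [ 16 148 129]
(205, 75) [0.755 0.198 0.211] [ 20  91 176]
(230, 120) [0.685 0.156 0.132] [ 15  28 110]
(440, 220) [ 0.465 -0.305  0.034] [15 31 66]
(420, 270) [ 0.355 -0.249  0.04 ] [120  10 107]
(170, 264) [0.384 0.305 0.043] [ 25 104 137]
(430, 192) [ 0.534 -0.299  0.002] [ 19 148 176]
(162, 145) [0.664 0.328 0.025] [ 24  67 126]
```

View pics/t1.png

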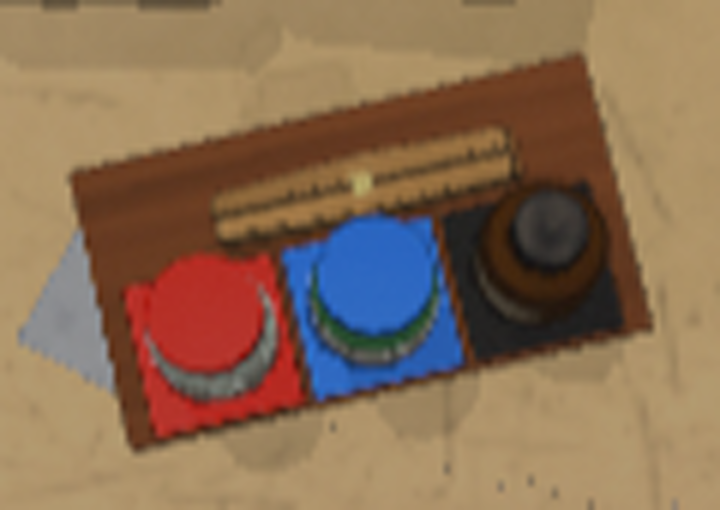

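The crop shows red, blue and brown left to right with the clamp behind them (crop px 210–520, 130–240). The stand is yawed about 10.8°. Now I'll refine the cap centres on their top discs.

```bash
python3 - <<'E'
from h import *
for f in("top0","scene0"):
    c=load(f+".npz");W=cloud(c);hsv=cv2.cvtColor(c["image"],cv2.COLOR_BGR2HSV);H,S,V=[hsv[...,i].astype(int) for i in range(3)]
    z=W[...,2];box=(W[...,0]>.45)&(W[...,0]<.58)&(W[...,1]>-.04)&(W[...,1]<.18)
    for n,m,zz in(("red",(H<8)|(H>172),.097),("blue",(H>95)&(H<125),.097),("blk",V<255,.103)):
        if n=="blk": box&=W[...,1]<.04
        mm=box&m&(abs(z-zz)<.004)
        for k in blobs(mm,15): print(f,n,rect(c,k,zz), W[mm][:,:2].mean(0).round(4),k.mean(0).round())
    m=box*0+((W[...,0]>.5)&(W[...,0]<.6)&(W[...,1]>0)&(W[...,1]<.16)&(abs(z-.032)<.004)&(H>10)&(S<170))
    for k in blobs(cv2.morphologyEx(m.astype(np.uint8),2,np.ones((3,3))),100): print(f,"clamp",rect(c,k,.032))
    T=c["camera_from_world"];print(-T[:3,:3].T@T[:3,3])
E
```

```text
top0 red (array([499.3, 134. ]), array([41. , 41.3]), 88.4) [0.5    0.1323] [244. 207.]
top0 blue (array([512.5,  72.1]), array([38.8, 41.4]), 88.1) [0.512  0.0719] [272. 201.]
top0 blk (array([525.8,   9.4]), array([25.7, 26.1]), 87.6) [0.5258 0.0086] [301. 193.]
[0.3681028  0.07812803 1.10098191]
scene0 red (array([496.7, 133.5]), array([40.2, 42.8]), 56.8) [0.4982 0.1323] [234. 178.]
scene0 blue (array([506.2,  74. ]), array([40. , 46.6]), 56.1) [0.5094 0.0715] [256. 167.]
scene0 blk (array([520.9,  11.1]), array([24. , 33.2]), 52.1) [0.5233 0.0086] [277. 154.]
[-0.10886985  0.51369679  0.52403243]
```

Call:
carry_out:
  moves:
    - {"tx": 2.6,"ty": -4.4,"wz": -0.085,"claw": -1}
    - {"tx": 2.6,"ty": -4.4,"wz": -0.085}
    - {"tx": 2.6,"ty": -4.4,"wz": -0.085}
    - {"tx": 2.6,"ty": -4.4,"wz": -0.085}
    - {"tx": 2.6,"ty": -4.4,"wz": -0.085}
    - {"tx": 2.6,"ty": -4.4,"wz": -0.085}
    - {"tx": 2.6,"ty": -4.4,"wz": -0.085}
    - {"tx": 2.6,"ty": -4.4,"wz": -0.085}
  newtons: 30

```text
invalid input at $.moves[0]: expected keys tx, ty, tz, wx, wy, wz, claw
```

Call:
carry_out:
  moves:
    - {"tx": 2.6,"ty": -4.4,"tz": 0,"wx": 0,"wy": 0,"wz": -0.085,"claw": -1}
    - {"tx": 2.6,"ty": -4.4,"tz": 0,"wx": 0,"wy": 0,"wz": -0.085,"claw": -1}
    - {"tx": 2.6,"ty": -4.4,"tz": 0,"wx": 0,"wy": 0,"wz": -0.085,"claw": -1}
    - {"tx": 2.6,"ty": -4.4,"tz": 0,"wx": 0,"wy": 0,"wz": -0.085,"claw": -1}
    - {"tx": 2.6,"ty": -4.4,"tz": 0,"wx": 0,"wy": 0,"wz": -0.085,"claw": -1}
    - {"tx": 2.6,"ty": -4.4,"tz": 0,"wx": 0,"wy": 0,"wz": -0.085,"claw": -1}
    - {"tx": 2.6,"ty": -4.4,"tz": 0,"wx": 0,"wy": 0,"wz": -0.085,"claw": -1}
    - {"tx": 2.6,"ty": -4.4,"tz": 0,"wx": 0,"wy": 0,"wz": -0.085,"claw": -1}
  newtons: 30

```text
clock: 1.1
tcp_pos: [0.4184, 0.1818, 0.2311]
orientation: [-0.0, 0.504, 0.864, -0.0]
wrist_force: [0.1, 0.6, 0.4]
finger_gap: 0.0854
grip_force: 0.0
```

Call:
carry_out:
  moves:
    - {"tx": 2.65,"ty": -4.3,"tz": 0,"wx": 0,"wy": 0,"wz": -0.08,"claw": -1}
    - {"tx": 2.65,"ty": -4.3,"tz": 0,"wx": 0,"wy": 0,"wz": -0.08,"claw": -1}
    - {"tx": 2.65,"ty": -4.3,"tz": 0,"wx": 0,"wy": 0,"wz": -0.08,"claw": -1}
    - {"tx": 2.65,"ty": -4.4,"tz": 0,"wx": 0,"wy": 0,"wz": -0.08,"claw": -1}
    - {"tx": 0,"ty": 0,"tz": -4,"wx": 0,"wy": 0,"wz": 0,"claw": -1}
    - {"tx": 0,"ty": 0,"tz": -3,"wx": 0,"wy": 0,"wz": 0,"claw": -1}
    - {"tx": 0,"ty": 0,"tz": -1,"wx": 0,"wy": 0,"wz": 0,"claw": -1}
    - {"tx": 0,"ty": 0,"tz": 0,"wx": 0,"wy": 0,"wz": 0,"claw": -1}

```text
clock: 2.1
tcp_pos: [0.5236, 0.0105, 0.151]
orientation: [-0.001, 0.634, 0.773, -0.0]
wrist_force: [-0.5, 0.0, 0.9]
finger_gap: 0.0858
grip_force: 0.0
```

```bash
python3 - <<'E'
from workcell import env, read_camera
import cv2
print(env.get_state()["tcp_pos"])
a=read_camera("scene");b=read_camera("wrist");print(b["fx"],b["cx"],b["cy"],b["hand_eye"].round(3).tolist())
cv2.imwrite("pics/m1.png",cv2.hconcat([cv2.resize(a["image"][60:260,120:380],(520,400)),cv2.resize(b["image"],(280,400))]))
E
```

```text
[0.52356213 0.01049289 0.15104305]
297.3186396354542 255.2771903251047 193.36837918159253 [[0.001, -0.954, -0.301, 0.077], [1.0, 0.001, 0.001, 0.0], [-0.001, -0.301, 0.954, -0.142], [0.0, 0.0, 0.0, 1.0]]
```

View pics/m1.png

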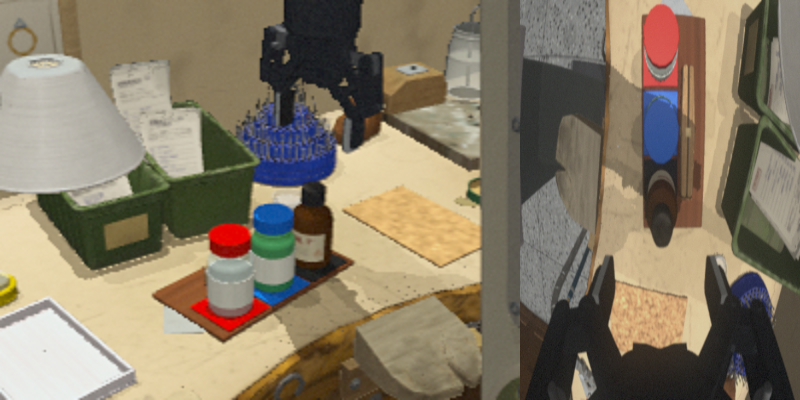

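The wrist view shows the fingers straddling the brown bottle's line; the scene view shows the hand clear above it. Descending.

Call:
carry_out:
  moves:
    - {"tx": 0.1,"ty": -0.1,"tz": -4,"wx": 0,"wy": 0,"wz": 0,"claw": -1}
    - {"tx": 0,"ty": 0,"tz": -4,"wx": 0,"wy": 0,"wz": 0,"claw": -1}
    - {"tx": 0,"ty": 0,"tz": -2.5,"wx": 0,"wy": 0,"wz": 0,"claw": -1}
    - {"tx": 0,"ty": 0,"tz": -1,"wx": 0,"wy": 0,"wz": 0,"claw": -1}
    - {"tx": 0,"ty": 0,"tz": 0,"wx": 0,"wy": 0,"wz": 0,"claw": -0.2}
    - {"tx": 0,"ty": 0,"tz": 0,"wx": 0,"wy": 0,"wz": 0,"claw": 1}
    - {"tx": 0,"ty": 0,"tz": 0,"wx": 0,"wy": 0,"wz": 0,"claw": 1}
    - {"tx": 0,"ty": 0,"tz": 0,"wx": 0,"wy": 0,"wz": 0,"claw": 1}

```text
clock: 3.2
tcp_pos: [0.5265, 0.0092, 0.038]
orientation: [0.001, 0.634, 0.773, 0.001]
wrist_force: [0.2, -0.2, 6.6]
finger_gap: 0.0464
grip_force: 30.6
```

Call:
carry_out:
  moves:
    - {"tx": 0,"ty": 0,"tz": 3,"wx": 0,"wy": 0,"wz": 0,"claw": 1}
    - {"tx": 0,"ty": 0,"tz": 5,"wx": 0,"wy": 0,"wz": 0,"claw": 1}
    - {"tx": 0.7,"ty": -2.1,"tz": 0,"wx": 0,"wy": 0,"wz": 0.179,"claw": 1}
    - {"tx": 0.7,"ty": -2.1,"tz": 0,"wx": 0,"wy": 0,"wz": 0.179,"claw": 1}
    - {"tx": 0.7,"ty": -2.1,"tz": 0,"wx": 0,"wy": 0,"wz": 0.179,"claw": 1}
    - {"tx": 0.7,"ty": -2.1,"tz": 0,"wx": 0,"wy": 0,"wz": 0.179,"claw": 1}
    - {"tx": 0.7,"ty": -2.1,"tz": 0,"wx": 0,"wy": 0,"wz": 0.179,"claw": 1}
    - {"tx": 0.7,"ty": -2.1,"tz": 0,"wx": 0,"wy": 0,"wz": 0.179,"claw": 1}

```text
clock: 4.2
tcp_pos: [0.567, -0.1174, 0.1164]
orientation: [-0.0, 0.146, 0.989, 0.0]
wrist_force: [-0.4, 0.1, -1.4]
finger_gap: 0.0467
grip_force: 31.6
```

Call:
carry_out:
  moves:
    - {"tx": 0.7,"ty": -2.1,"tz": 0,"wx": 0,"wy": 0,"wz": 0.179,"claw": 1}
    - {"tx": 0.7,"ty": -2.1,"tz": 0,"wx": 0,"wy": 0,"wz": 0.179,"claw": 1}
    - {"tx": 0,"ty": 0,"tz": 0,"wx": 0,"wy": 0,"wz": 0,"claw": 1}
    - {"tx": 0,"ty": 0,"tz": -3,"wx": 0,"wy": 0,"wz": 0,"claw": 1}
    - {"tx": 0,"ty": 0,"tz": -2,"wx": 0,"wy": 0,"wz": 0,"claw": 1}
    - {"tx": 0,"ty": 0,"tz": -1,"wx": 0,"wy": 0,"wz": 0,"claw": 1}
    - {"tx": 0,"ty": 0,"tz": 0,"wx": 0,"wy": 0,"wz": 0,"claw": 1}
    - {"tx": 0,"ty": 0,"tz": 0,"wx": 0,"wy": 0,"wz": 0,"claw": 1}

```text
clock: 5.2
tcp_pos: [0.5816, -0.1586, 0.0573]
orientation: [0.001, -0.029, 1.0, -0.0]
wrist_force: [-0.8, 0.7, -1.0]
finger_gap: 0.0464
grip_force: 31.6
```

Call:
carry_out:
  moves:
    - {"tx": 0.1,"ty": -0.25,"tz": -1,"wx": 0,"wy": 0,"wz": 0,"claw": 1}
    - {"tx": 0,"ty": 0,"tz": -0.9,"wx": 0,"wy": 0,"wz": 0,"claw": 1}
    - {"tx": 0,"ty": 0,"tz": -0.4,"wx": 0,"wy": 0,"wz": 0,"claw": 1}
    - {"tx": 0,"ty": 0,"tz": 0,"wx": 0,"wy": 0,"wz": 0,"claw": 1}

```text
clock: 5.7
tcp_pos: [0.5818, -0.1611, 0.0331]
orientation: [-0.0, -0.029, 1.0, 0.0]
wrist_force: [0.0, -0.6, -0.3]
finger_gap: 0.0467
grip_force: 31.6
```

Call:
carry_out:
  moves:
    - {"tx": 0,"ty": 0,"tz": -0.1,"wx": 0,"wy": 0,"wz": 0,"claw": 1}
    - {"tx": 0,"ty": 0,"tz": 0,"wx": 0,"wy": 0,"wz": 0,"claw": 0}
    - {"tx": 0,"ty": 0,"tz": 0,"wx": 0,"wy": 0,"wz": 0,"claw": -1}
    - {"tx": 0,"ty": 0,"tz": 0,"wx": 0,"wy": 0,"wz": 0,"claw": -1}
    - {"tx": 0,"ty": 0,"tz": 3,"wx": 0,"wy": 0,"wz": 0,"claw": -1}
    - {"tx": 0,"ty": 0,"tz": 4,"wx": 0,"wy": 0,"wz": 0,"claw": -1}
    - {"tx": 0,"ty": 0,"tz": 3,"wx": 0,"wy": 0,"wz": 0,"claw": -1}
    - {"tx": 0,"ty": 0,"tz": 0,"wx": 0,"wy": 0,"wz": 0,"claw": -1}

```text
clock: 6.7
tcp_pos: [0.5839, -0.162, 0.1352]
orientation: [0.003, -0.029, 1.0, -0.001]
wrist_force: [0.2, -0.5, -0.0]
finger_gap: 0.0856
grip_force: 0.0
```

Call:
carry_out:
  moves:
    - {"tx": -0.9,"ty": 2.9,"tz": 0,"wx": 0,"wy": 0,"wz": -0.179,"claw": -1}
    - {"tx": -0.9,"ty": 2.9,"tz": 0,"wx": 0,"wy": 0,"wz": -0.179,"claw": -1}
    - {"tx": -0.9,"ty": 2.9,"tz": 0,"wx": 0,"wy": 0,"wz": -0.179,"claw": -1}
    - {"tx": -0.9,"ty": 2.9,"tz": 0,"wx": 0,"wy": 0,"wz": -0.179,"claw": -1}
    - {"tx": -0.9,"ty": 2.9,"tz": 0,"wx": 0,"wy": 0,"wz": -0.179,"claw": -1}
    - {"tx": -0.9,"ty": 2.9,"tz": 0,"wx": 0,"wy": 0,"wz": -0.179,"claw": -1}
    - {"tx": -0.9,"ty": 2.9,"tz": 0,"wx": 0,"wy": 0,"wz": -0.179,"claw": -1}
    - {"tx": -0.7,"ty": 2.9,"tz": 0,"wx": 0,"wy": 0,"wz": -0.179,"claw": -1}

```text
clock: 7.7
tcp_pos: [0.5108, 0.0717, 0.131]
orientation: [-0.001, 0.636, 0.771, -0.001]
wrist_force: [0.8, -0.2, 0.6]
finger_gap: 0.0856
grip_force: 0.0
```

Call:
carry_out:
  moves:
    - {"tx": 0,"ty": 0,"tz": 0,"wx": 0,"wy": 0,"wz": 0,"claw": -1}
    - {"tx": 0,"ty": 0,"tz": 0,"wx": 0,"wy": 0,"wz": 0,"claw": -1}

```text
clock: 7.95
tcp_pos: [0.5119, 0.0705, 0.1316]
orientation: [-0.0, 0.633, 0.774, -0.0]
wrist_force: [0.4, 0.6, 0.6]
finger_gap: 0.0854
grip_force: 0.0
```

Call:
carry_out:
  moves:
    - {"tx": 0,"ty": 0.1,"tz": -4,"wx": 0,"wy": 0,"wz": 0,"claw": -1}
    - {"tx": 0,"ty": 0,"tz": -3.5,"wx": 0,"wy": 0,"wz": 0,"claw": -1}
    - {"tx": 0,"ty": 0,"tz": -1.9,"wx": 0,"wy": 0,"wz": 0,"claw": -1}
    - {"tx": 0,"ty": 0,"tz": 0,"wx": 0,"wy": 0,"wz": 0,"claw": -1}
    - {"tx": 0,"ty": 0,"tz": 0,"wx": 0,"wy": 0,"wz": 0,"claw": -0.2}
    - {"tx": 0,"ty": 0,"tz": 0,"wx": 0,"wy": 0,"wz": 0,"claw": 1}
    - {"tx": 0,"ty": 0,"tz": 0,"wx": 0,"wy": 0,"wz": 0,"claw": 1}
    - {"tx": 0,"ty": 0,"tz": 0,"wx": 0,"wy": 0,"wz": 0,"claw": 1}

```text
clock: 8.95
tcp_pos: [0.5131, 0.0716, 0.0397]
orientation: [0.001, 0.634, 0.773, 0.001]
wrist_force: [-0.4, -0.5, 4.9]
finger_gap: 0.0467
grip_force: 31.0
```

Call:
carry_out:
  moves:
    - {"tx": 0,"ty": 0,"tz": 3,"wx": 0,"wy": 0,"wz": 0,"claw": 1}
    - {"tx": 0,"ty": 0,"tz": 5,"wx": 0,"wy": 0,"wz": 0,"claw": 1}
    - {"tx": 0.2,"ty": -2.9,"tz": 0,"wx": 0,"wy": 0,"wz": 0.179,"claw": 1}
    - {"tx": 0.2,"ty": -2.9,"tz": 0,"wx": 0,"wy": 0,"wz": 0.179,"claw": 1}
    - {"tx": 0.2,"ty": -2.9,"tz": 0,"wx": 0,"wy": 0,"wz": 0.179,"claw": 1}
    - {"tx": 0.2,"ty": -2.9,"tz": 0,"wx": 0,"wy": 0,"wz": 0.179,"claw": 1}
    - {"tx": 0.2,"ty": -2.9,"tz": 0,"wx": 0,"wy": 0,"wz": 0.179,"claw": 1}
    - {"tx": 0.2,"ty": -2.9,"tz": 0,"wx": 0,"wy": 0,"wz": 0.179,"claw": 1}

```text
clock: 9.95
tcp_pos: [0.5237, -0.1029, 0.1182]
orientation: [-0.0, 0.146, 0.989, 0.0]
wrist_force: [0.1, -0.3, -1.4]
finger_gap: 0.0467
grip_force: 31.9
```

Call:
carry_out:
  moves:
    - {"tx": 0.2,"ty": -2.9,"tz": 0,"wx": 0,"wy": 0,"wz": 0.179,"claw": 1}
    - {"tx": 0.1,"ty": -2.9,"tz": 0,"wx": 0,"wy": 0,"wz": 0.179,"claw": 1}
    - {"tx": 0,"ty": -0.3,"tz": -1,"wx": 0,"wy": 0,"wz": 0,"claw": 1}
    - {"tx": 0,"ty": 0,"tz": -3,"wx": 0,"wy": 0,"wz": 0,"claw": 1}
    - {"tx": 0,"ty": 0,"tz": -2,"wx": 0,"wy": 0,"wz": 0,"claw": 1}
    - {"tx": 0,"ty": 0,"tz": -1,"wx": 0,"wy": 0,"wz": 0,"claw": 1}
    - {"tx": 0,"ty": 0,"tz": 0,"wx": 0,"wy": 0,"wz": 0,"claw": 1}
    - {"tx": 0,"ty": 0,"tz": 0,"wx": 0,"wy": 0,"wz": 0,"claw": 1}

```text
clock: 10.95
tcp_pos: [0.5276, -0.1631, 0.049]
orientation: [0.001, -0.029, 1.0, -0.0]
wrist_force: [-0.3, -0.6, -0.8]
finger_gap: 0.0471
grip_force: 31.9
```

Call:
carry_out:
  moves:
    - {"tx": 0,"ty": -0.1,"tz": -1,"wx": 0,"wy": 0,"wz": 0,"claw": 1}
    - {"tx": 0,"ty": 0,"tz": -0.6,"wx": 0,"wy": 0,"wz": 0,"claw": 1}
    - {"tx": 0,"ty": 0,"tz": 0,"wx": 0,"wy": 0,"wz": 0,"claw": 1}
    - {"tx": 0,"ty": 0,"tz": 0,"wx": 0,"wy": 0,"wz": 0,"claw": 0}
    - {"tx": 0,"ty": 0,"tz": 0,"wx": 0,"wy": 0,"wz": 0,"claw": -1}
    - {"tx": 0,"ty": 0,"tz": 0,"wx": 0,"wy": 0,"wz": 0,"claw": -1}
    - {"tx": 0,"ty": 0,"tz": 4,"wx": 0,"wy": 0,"wz": 0,"claw": -1}
    - {"tx": 0,"ty": 0,"tz": 6,"wx": 0,"wy": 0,"wz": 0,"claw": -1}

```text
clock: 11.95
tcp_pos: [0.5253, -0.1634, 0.131]
orientation: [-0.002, -0.029, 1.0, 0.001]
wrist_force: [1.0, -0.0, -0.0]
finger_gap: 0.0852
grip_force: 0.0
```

Call:
carry_out:
  moves:
    - {"tx": -0.3,"ty": 3.7,"tz": 0,"wx": 0,"wy": 0,"wz": -0.179,"claw": -1}
    - {"tx": -0.3,"ty": 3.7,"tz": 0,"wx": 0,"wy": 0,"wz": -0.179,"claw": -1}
    - {"tx": -0.3,"ty": 3.7,"tz": 0,"wx": 0,"wy": 0,"wz": -0.179,"claw": -1}
    - {"tx": -0.4,"ty": 3.7,"tz": 0,"wx": 0,"wy": 0,"wz": -0.179,"claw": -1}
    - {"tx": -0.4,"ty": 3.7,"tz": 0,"wx": 0,"wy": 0,"wz": -0.179,"claw": -1}
    - {"tx": -0.4,"ty": 3.7,"tz": 0,"wx": 0,"wy": 0,"wz": -0.179,"claw": -1}
    - {"tx": -0.4,"ty": 3.7,"tz": 0,"wx": 0,"wy": 0,"wz": -0.179,"claw": -1}
    - {"tx": -0.4,"ty": 3.7,"tz": 0,"wx": 0,"wy": 0,"wz": -0.179,"claw": -1}

```text
clock: 12.95
tcp_pos: [0.4977, 0.133, 0.1319]
orientation: [-0.0, 0.636, 0.771, -0.0]
wrist_force: [0.3, -0.1, -0.3]
finger_gap: 0.0856
grip_force: 0.0
```

Call:
carry_out:
  moves:
    - {"tx": 0,"ty": 0,"tz": 0,"wx": 0,"wy": 0,"wz": 0,"claw": -1}
    - {"tx": 0,"ty": 0,"tz": 0,"wx": 0,"wy": 0,"wz": 0,"claw": -1}

```text
clock: 13.2
tcp_pos: [0.4979, 0.1316, 0.132]
orientation: [0.0, 0.633, 0.774, -0.0]
wrist_force: [-0.0, -0.6, -0.1]
finger_gap: 0.0858
grip_force: 0.0
```

Call:
carry_out:
  moves:
    - {"tx": 0.1,"ty": 0.1,"tz": -4,"wx": 0,"wy": 0,"wz": 0,"claw": -1}
    - {"tx": 0,"ty": 0,"tz": -3.5,"wx": 0,"wy": 0,"wz": 0,"claw": -1}
    - {"tx": 0,"ty": 0,"tz": -1.9,"wx": 0,"wy": 0,"wz": 0,"claw": -1}
    - {"tx": 0,"ty": 0,"tz": 0,"wx": 0,"wy": 0,"wz": 0,"claw": -1}
    - {"tx": 0,"ty": 0,"tz": 0,"wx": 0,"wy": 0,"wz": 0,"claw": -0.2}
    - {"tx": 0,"ty": 0,"tz": 0,"wx": 0,"wy": 0,"wz": 0,"claw": 1}
    - {"tx": 0,"ty": 0,"tz": 0,"wx": 0,"wy": 0,"wz": 0,"claw": 1}
    - {"tx": 0,"ty": 0,"tz": 0,"wx": 0,"wy": 0,"wz": 0,"claw": 1}

```text
clock: 14.2
tcp_pos: [0.5001, 0.1328, 0.0397]
orientation: [0.001, 0.634, 0.773, 0.001]
wrist_force: [0.0, -1.2, 5.8]
finger_gap: 0.0472
grip_force: 30.7
```

Call:
carry_out:
  moves:
    - {"tx": 0,"ty": 0,"tz": 4,"wx": 0,"wy": 0,"wz": 0,"claw": 1}
    - {"tx": 0,"ty": 0,"tz": 5,"wx": 0,"wy": 0,"wz": 0,"claw": 1}
    - {"tx": -0.3,"ty": -3.7,"tz": 0,"wx": 0,"wy": 0,"wz": 0.179,"claw": 1}
    - {"tx": -0.3,"ty": -3.7,"tz": 0,"wx": 0,"wy": 0,"wz": 0.179,"claw": 1}
    - {"tx": -0.4,"ty": -3.7,"tz": 0,"wx": 0,"wy": 0,"wz": 0.179,"claw": 1}
    - {"tx": -0.4,"ty": -3.7,"tz": 0,"wx": 0,"wy": 0,"wz": 0.179,"claw": 1}
    - {"tx": -0.4,"ty": -3.7,"tz": 0,"wx": 0,"wy": 0,"wz": 0.179,"claw": 1}
    - {"tx": -0.4,"ty": -3.7,"tz": 0,"wx": 0,"wy": 0,"wz": 0.179,"claw": 1}

```text
clock: 15.2
tcp_pos: [0.4767, -0.0902, 0.1285]
orientation: [0.0, 0.146, 0.989, 0.0]
wrist_force: [0.3, 0.4, -0.8]
finger_gap: 0.047
grip_force: 31.8
```

Call:
carry_out:
  moves:
    - {"tx": -0.3,"ty": -3.7,"tz": 0,"wx": 0,"wy": 0,"wz": 0.179,"claw": 1}
    - {"tx": -0.2,"ty": -3.7,"tz": 0,"wx": 0,"wy": 0,"wz": 0.179,"claw": 1}
    - {"tx": 0,"ty": -0.6,"tz": -1,"wx": 0,"wy": 0,"wz": 0,"claw": 1}
    - {"tx": 0,"ty": 0,"tz": -3,"wx": 0,"wy": 0,"wz": 0,"claw": 1}
    - {"tx": 0,"ty": 0,"tz": -3,"wx": 0,"wy": 0,"wz": 0,"claw": 1}
    - {"tx": 0,"ty": 0,"tz": -1,"wx": 0,"wy": 0,"wz": 0,"claw": 1}
    - {"tx": 0,"ty": 0,"tz": 0,"wx": 0,"wy": 0,"wz": 0,"claw": 1}
    - {"tx": 0,"ty": 0,"tz": 0,"wx": 0,"wy": 0,"wz": 0,"claw": 1}

```text
clock: 16.2
tcp_pos: [0.4729, -0.1693, 0.0494]
orientation: [0.001, -0.029, 1.0, -0.0]
wrist_force: [-0.4, -0.7, -1.1]
finger_gap: 0.0466
grip_force: 31.9
```

Release it, lift high and look.

Call:
carry_out:
  moves:
    - {"tx": 0,"ty": 0,"tz": -1,"wx": 0,"wy": 0,"wz": 0,"claw": 1}
    - {"tx": 0,"ty": 0,"tz": -0.6,"wx": 0,"wy": 0,"wz": 0,"claw": 1}
    - {"tx": 0,"ty": 0,"tz": 0,"wx": 0,"wy": 0,"wz": 0,"claw": 1}
    - {"tx": 0,"ty": 0,"tz": 0,"wx": 0,"wy": 0,"wz": 0,"claw": 0}
    - {"tx": 0,"ty": 0,"tz": 0,"wx": 0,"wy": 0,"wz": 0,"claw": -1}
    - {"tx": 0,"ty": 0,"tz": 0,"wx": 0,"wy": 0,"wz": 0,"claw": -1}
    - {"tx": 0,"ty": 0,"tz": 4,"wx": 0,"wy": 0,"wz": 0,"claw": -1}
    - {"tx": 0,"ty": 0,"tz": 6,"wx": 0,"wy": 0,"wz": 0,"claw": -1}

```text
clock: 17.2
tcp_pos: [0.4703, -0.1683, 0.1313]
orientation: [-0.002, -0.029, 1.0, 0.001]
wrist_force: [0.1, -0.4, -0.7]
finger_gap: 0.0853
grip_force: 0.0
```

Call:
carry_out:
  moves:
    - {"tx": -1,"ty": 5,"tz": 5,"wx": 0,"wy": 0,"wz": -0.179,"claw": -1}
    - {"tx": -1,"ty": 5,"tz": 5,"wx": 0,"wy": 0,"wz": -0.179,"claw": -1}
    - {"tx": -1,"ty": 5,"tz": 0,"wx": 0,"wy": 0,"wz": -0.179,"claw": -1}
    - {"tx": -1,"ty": 2,"tz": 0,"wx": 0,"wy": 0,"wz": -0.179,"claw": -1}
    - {"tx": -1,"ty": 0,"tz": 0,"wx": 0,"wy": 0,"wz": -0.179,"claw": -1}
    - {"tx": -1,"ty": 0,"tz": 0,"wx": 0,"wy": 0,"wz": -0.179,"claw": -1}
    - {"tx": -1,"ty": 0,"tz": 0,"wx": 0,"wy": 0,"wz": -0.179,"claw": -1}
    - {"tx": -1,"ty": 0,"tz": 0,"wx": 0,"wy": 0,"wz": -0.179,"claw": -1}

```text
clock: 18.2
tcp_pos: [0.3942, -0.0124, 0.2195]
orientation: [-0.0, 0.635, 0.772, -0.0]
wrist_force: [0.3, -0.6, -0.6]
finger_gap: 0.0852
grip_force: 0.0
```

```bash
python3 - <<'E'
from workcell import env, read_camera
import cv2,numpy as np
print(env.get_state()["tcp_pos"])
a=read_camera("scene");b=read_camera("top");np.savez("scene2.npz",**a);np.savez("top2.npz",**b)
cv2.imwrite("pics/m2.png",cv2.vconcat([cv2.resize(a["image"][100:260,140:380],(600,300)),cv2.resize(b["image"][150:250,210:410],(600,300))]))
E
```

```text
[ 0.39421531 -0.0123729   0.21948835]
```

View pics/m2.png

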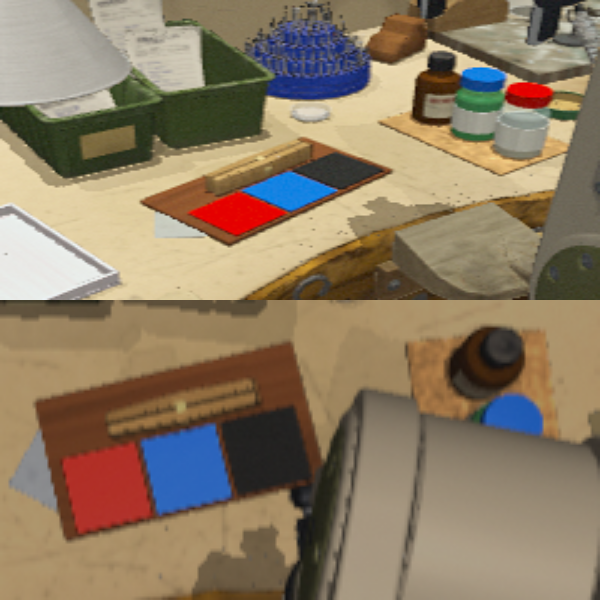

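All three stand on the mat. In the top view the pads are clear at crop px (105,487), (187,468) and (265,450), and the clamp is at (183,408). I'll measure the pads and clamp.

```bash
python3 - <<'E'
from h import *
for f in("top2","scene2"):
    c=load(f+".npz");W=cloud(c);hsv=cv2.cvtColor(c["image"],cv2.COLOR_BGR2HSV);H,S,V=[hsv[...,i].astype(int) for i in range(3)]
    z=W[...,2];box=(W[...,0]>.43)&(W[...,0]<.64)&(W[...,1]>-.04)&(W[...,1]<.2)&(z<.05)&(z>.0)
    for n,m,zz in(("red",((H<6)|(H>172))&(S>185),.009),("blue",(H>95)&(H<125)&(S>120),.009),("blk",(V<60)&(W[...,1]<.045)&(W[...,1]>-.03)&(W[...,0]<.57),.009),("clamp",z>.02,.032),("clampcol",(V>115)&(H>12)&(H<28)&(W[...,0]>.53)&(W[...,0]<.6)&(W[...,1]>0.0)&(W[...,1]<.17)&(z>.015),.032)):
        for k in blobs(box&m,100): print(f,n,rect(c,k,zz),k.mean(0).round())
E
```

```text
top2 red (array([499.9, 135.4]), array([60.7, 60.1]), 11.5) [245. 212.]
top2 blue (array([512.4,  72.7]), array([60. , 59.4]), 11.5) [272. 206.]
top2 blk (array([523.1,  10.2]), array([63.6, 59.8]), 11.2) [299. 201.]
top2 clamp (array([555.8,  73.7]), array([ 24.4, 119.4]), 12.3) [271. 186.]
top2 clampcol (array([557. ,  75.9]), array([ 21. , 114.3]), 12.3) [270. 185.]
scene2 red (array([497.9, 135.2]), array([61.1, 61.5]), 11.5) [234. 213.]
scene2 blue (array([510.5,  72.4]), array([60.7, 61.3]), 11.5) [256. 201.]
scene2 blk (array([522. ,  10.8]), array([59.4, 60.9]), 11.5) [275. 191.]
scene2 clamp (array([547.1,  78.7]), array([ 31.8, 127.1]), 11.8) [243. 186.]
scene2 clampcol (array([543.9,  81. ]), array([ 36.5, 133.7]), 13.5) [244. 187.]
```

Call:
carry_out:
  moves:
    - {"tx": 4.05,"ty": 2.15,"tz": -2.5,"wx": 0,"wy": 0,"wz": 0.015,"claw": -0.3}
    - {"tx": 4.05,"ty": 2.15,"tz": -2.5,"wx": 0,"wy": 0,"wz": 0,"claw": -0.3}
    - {"tx": 4.05,"ty": 2.15,"tz": -2.5,"wx": 0,"wy": 0,"wz": 0,"claw": -0.3}
    - {"tx": 4.05,"ty": 2.15,"tz": -2.5,"wx": 0,"wy": 0,"wz": 0,"claw": -0.3}
    - {"tx": 0,"ty": 0,"tz": -3,"wx": 0,"wy": 0,"wz": 0,"claw": -0.3}
    - {"tx": 0,"ty": 0,"tz": -2,"wx": 0,"wy": 0,"wz": 0,"claw": -0.3}
    - {"tx": 0,"ty": 0,"tz": 0,"wx": 0,"wy": 0,"wz": 0,"claw": -0.3}
    - {"tx": 0,"ty": 0,"tz": 0,"wx": 0,"wy": 0,"wz": 0,"claw": -0.3}

```text
clock: 19.3
tcp_pos: [0.5573, 0.0736, 0.0704]
orientation: [0.0, 0.627, 0.779, 0.0]
wrist_force: [0.2, 0.5, 0.9]
finger_gap: 0.0555
grip_force: 0.0
```

```bash
python3 - <<'E'
from workcell import env, read_camera
import cv2,numpy as np
s=env.get_state();print(s["tcp_pos"],s["orientation"],s["finger_gap"])
a=read_camera("scene");b=read_camera("wrist")
cv2.imwrite("pics/m3.png",cv2.hconcat([cv2.resize(a["image"][100:260,140:340],(375,300)),cv2.resize(b["image"],(400,300))]))
E
```

```text
[0.55729568 0.07355131 0.07039797] [3.35604504e-04 6.26694761e-01 7.79264707e-01 2.83211491e-04] 0.05553637396020463
```

View pics/m3.png

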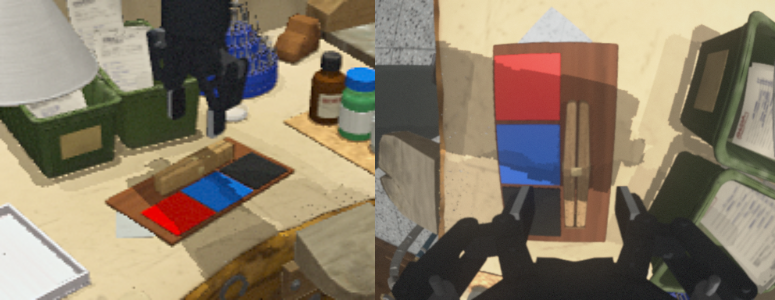

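The wrist view has the clamp (x≈577) midway between the fingers (about 518 and 630). Descending and gripping.

Call:
carry_out:
  moves:
    - {"tx": 0,"ty": 0,"tz": -3,"wx": 0,"wy": 0,"wz": 0,"claw": -0.3}
    - {"tx": 0,"ty": 0,"tz": -2,"wx": 0,"wy": 0,"wz": 0,"claw": -0.3}
    - {"tx": 0,"ty": 0,"tz": -0.9,"wx": 0,"wy": 0,"wz": 0,"claw": -0.3}
    - {"tx": 0,"ty": 0,"tz": 0,"wx": 0,"wy": 0,"wz": 0,"claw": -0.3}
    - {"tx": 0,"ty": 0,"tz": 0,"wx": 0,"wy": 0,"wz": 0,"claw": 0.2}
    - {"tx": 0,"ty": 0,"tz": 0,"wx": 0,"wy": 0,"wz": 0,"claw": 1}
    - {"tx": 0,"ty": 0,"tz": 0,"wx": 0,"wy": 0,"wz": 0,"claw": 1}
    - {"tx": 0,"ty": 0,"tz": 0,"wx": 0,"wy": 0,"wz": 0,"claw": 1}

```text
clock: 20.4
tcp_pos: [0.5577, 0.0736, 0.012]
orientation: [0.001, 0.627, 0.779, 0.001]
wrist_force: [0.4, -0.3, 5.7]
finger_gap: 0.0226
grip_force: 30.3
```

Call:
carry_out:
  moves:
    - {"tx": 0,"ty": 0,"tz": 3,"wx": 0,"wy": 0,"wz": 0,"claw": 1}
    - {"tx": -0.4,"ty": 0,"tz": 5,"wx": 0,"wy": 0,"wz": 0,"claw": 1}
    - {"tx": -0.4,"ty": 3.2,"tz": 0,"wx": 0,"wy": 0,"wz": 0.185,"claw": 1}
    - {"tx": -0.4,"ty": 3.2,"tz": 0,"wx": 0,"wy": 0,"wz": 0.185,"claw": 1}
    - {"tx": -0.4,"ty": 3.2,"tz": 0,"wx": 0,"wy": 0,"wz": 0.185,"claw": 1}
    - {"tx": -0.4,"ty": 3.2,"tz": 0,"wx": 0,"wy": 0,"wz": 0.185,"claw": 1}
    - {"tx": -0.4,"ty": 3.2,"tz": 0,"wx": 0,"wy": 0,"wz": 0.185,"claw": 1}
    - {"tx": -0.4,"ty": 3.2,"tz": 0,"wx": 0,"wy": 0,"wz": 0.185,"claw": 1}

```text
clock: 21.4
tcp_pos: [0.5283, 0.2666, 0.0907]
orientation: [-0.0, 0.12, 0.993, -0.0]
wrist_force: [0.1, 0.6, -0.6]
finger_gap: 0.0225
grip_force: 29.6
```

Call:
carry_out:
  moves:
    - {"tx": -0.3,"ty": 3.2,"tz": 0,"wx": 0,"wy": 0,"wz": 0.185,"claw": 1}
    - {"tx": 0,"ty": 3.4,"tz": 0,"wx": 0,"wy": 0,"wz": 0.185,"claw": 1}
    - {"tx": 0,"ty": 0,"tz": 0,"wx": 0,"wy": 0,"wz": 0,"claw": 1}
    - {"tx": 0,"ty": 0,"tz": 0,"wx": 0,"wy": 0,"wz": 0,"claw": 1}

```text
clock: 21.9
tcp_pos: [0.5253, 0.3312, 0.0905]
orientation: [-0.0, -0.061, 0.998, -0.0]
wrist_force: [0.1, -0.9, -1.1]
finger_gap: 0.0229
grip_force: 29.7
```

```bash
python3 - <<'E'
from workcell import env, read_camera
import cv2,numpy as np
s=env.get_state();q=s["orientation"];print(s["tcp_pos"],q,"yaw",2*np.degrees(np.arctan2(q[2],q[1]))-90)
a=read_camera("scene");b=read_camera("wrist");np.savez("w4.npz",**b)
cv2.imwrite("pics/m4.png",cv2.hconcat([cv2.resize(a["image"][120:300,40:240],(334,300)),cv2.resize(b["image"],(400,300))]))
E
```

```text
[0.5252934  0.33118592 0.09050727] [-3.91746011e-04 -6.13674103e-02  9.98115122e-01 -3.01027692e-04] yaw 97.03660939338585
```

View pics/m4.png

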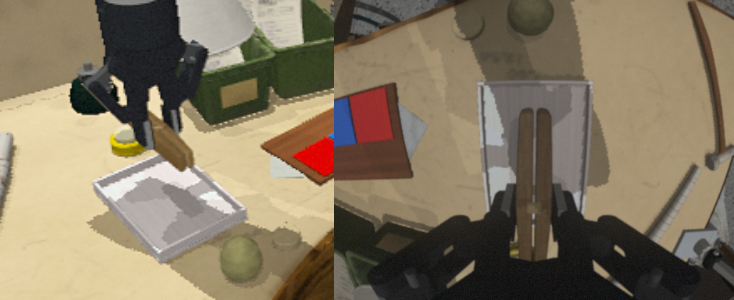

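Clamp is held level and parallel with the tray (wrist px 535). Lowering it.

Call:
carry_out:
  moves:
    - {"tx": 0.2,"ty": 0.1,"tz": -3,"wx": 0,"wy": 0,"wz": 0.004,"claw": 1}
    - {"tx": 0,"ty": 0,"tz": -3,"wx": 0,"wy": 0,"wz": 0,"claw": 1}
    - {"tx": 0,"ty": 0,"tz": -1.2,"wx": 0,"wy": 0,"wz": 0,"claw": 1}
    - {"tx": 0,"ty": 0,"tz": -0.5,"wx": 0,"wy": 0,"wz": 0,"claw": 1}
    - {"tx": 0,"ty": 0,"tz": -0.3,"wx": 0,"wy": 0,"wz": 0,"claw": 1}
    - {"tx": 0,"ty": 0,"tz": 0,"wx": 0,"wy": 0,"wz": 0,"claw": 1}

```text
clock: 22.75
tcp_pos: [0.5283, 0.3328, 0.0116]
orientation: [0.001, -0.064, 0.998, 0.0]
wrist_force: [-1.0, -1.1, -1.5]
finger_gap: 0.0229
grip_force: 29.7
```

Call:
carry_out:
  moves:
    - {"tx": 0,"ty": 0,"tz": -0.15,"wx": 0,"wy": 0,"wz": 0,"claw": 1}
    - {"tx": 0,"ty": 0,"tz": 0,"wx": 0,"wy": 0,"wz": 0,"claw": 1}
    - {"tx": 0,"ty": 0,"tz": 0,"wx": 0,"wy": 0,"wz": 0,"claw": -0.2}
    - {"tx": 0,"ty": 0,"tz": 0,"wx": 0,"wy": 0,"wz": 0,"claw": -0.2}
    - {"tx": 0,"ty": 0,"tz": 0,"wx": 0,"wy": 0,"wz": 0,"claw": -0.2}
    - {"tx": 0,"ty": 0,"tz": 3,"wx": 0,"wy": 0,"wz": 0,"claw": -0.2}
    - {"tx": 0,"ty": 0,"tz": 5,"wx": 0,"wy": 0,"wz": 0,"claw": -0.2}
    - {"tx": -3,"ty": -3,"tz": 5,"wx": 0,"wy": 0,"wz": 0,"claw": -1}

```text
clock: 23.75
tcp_pos: [0.5005, 0.3049, 0.1382]
orientation: [0.001, -0.064, 0.998, 0.0]
wrist_force: [0.4, -0.3, 0.6]
finger_gap: 0.0679
grip_force: 0.0
```

Call:
carry_out:
  moves:
    - {"tx": -3,"ty": -5,"tz": 3,"wx": 0,"wy": 0,"wz": 0,"claw": -1}
    - {"tx": -3,"ty": -5,"tz": 0,"wx": 0,"wy": 0,"wz": 0,"claw": -1}
    - {"tx": -2,"ty": -5,"tz": 0,"wx": 0,"wy": 0,"wz": 0,"claw": -1}
    - {"tx": 0,"ty": -5,"tz": 0,"wx": 0,"wy": 0,"wz": 0,"claw": -1}
    - {"tx": 0,"ty": 0,"tz": 0,"wx": 0,"wy": 0,"wz": 0,"claw": -1}
    - {"tx": 0,"ty": 0,"tz": 0,"wx": 0,"wy": 0,"wz": 0,"claw": -1}

```text
clock: 24.5
tcp_pos: [0.4207, 0.1063, 0.1658]
orientation: [0.0, -0.064, 0.998, 0.0]
wrist_force: [-0.0, 0.7, 0.8]
finger_gap: 0.0851
grip_force: 0.0
```

```bash
cat > m.py <<'E'
from h import *
from workcell import env, read_camera
s=env.get_state();q=s["orientation"];print(s["tcp_pos"].round(4),"yaw",2*np.degrees(np.arctan2(q[2],q[1]))-90)
def caps(c,box):
    W=cloud(c);hsv=cv2.cvtColor(c["image"],cv2.COLOR_BGR2HSV);H,S,V=[hsv[...,i].astype(int) for i in range(3)];z=W[...,2]
    b=(W[...,0]>box[0])&(W[...,0]<box[1])&(W[...,1]>box[2])&(W[...,1]<box[3])
    base=box[4]
    for n,m,zz in(("red",((H<8)|(H>172))&(S>120),base+.088),("blue",(H>95)&(H<125)&(S>100),base+.088),("blk",(V<90)&(S<130),base+.094)):
        for k in blobs(b&m&(abs(z-zz)<.005),15): print(n,rect(c,k,zz))
E
python3 - <<'E'
from m import *
c=read_camera("top");np.savez("top5.npz",**c);cv2.imwrite("pics/m5.png",cv2.resize(c["image"][150:260,120:410],None,fx=2.7,fy=2.7))
caps(c,(.42,.64,-.24,-.1,.004))
W=cloud(c);z=W[...,2];b=(W[...,0]>.44)&(W[...,0]<.62)&(W[...,1]>.28)&(W[...,1]<.38)
for k in blobs(b&(z>.022),100): print("clamp",rect(c,k,.030))
E
```

```text
[0.4207 0.1063 0.1658] yaw 97.28578090625535
red (array([ 470.8, -167.4]), array([40.4, 41.2]), 86.1)
blue (array([ 526.2, -162.8]), array([41.2, 39.4]), 88.0)
blk (array([ 581.4, -157.8]), array([26.1, 24.4]), 88.0)
clamp (array([527. , 331.4]), array([120.2,  25. ]), 7.4)
```

View pics/m5.png

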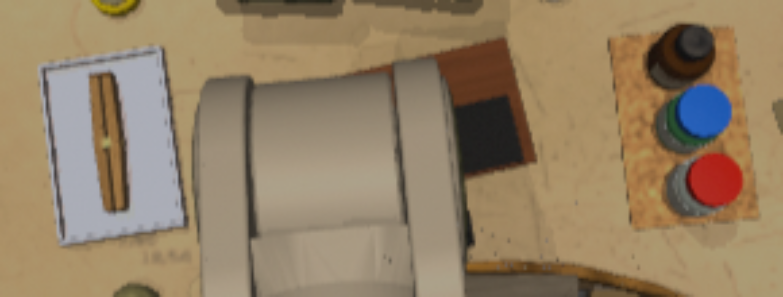

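Clamp lies centred in the tray (527,331) along its length (7.4°), and the three bottles stand on the mat. Now red goes back first.

Call:
carry_out:
  moves:
    - {"tx": 0.8,"ty": -4.6,"tz": -0.5,"wx": 0,"wy": 0,"wz": -0.07,"claw": -1}
    - {"tx": 0.8,"ty": -4.6,"tz": -0.5,"wx": 0,"wy": 0,"wz": 0,"claw": -1}
    - {"tx": 0.9,"ty": -4.6,"tz": -0.5,"wx": 0,"wy": 0,"wz": 0,"claw": -1}
    - {"tx": 0.9,"ty": -4.6,"tz": -0.5,"wx": 0,"wy": 0,"wz": 0,"claw": -1}
    - {"tx": 0.9,"ty": -4.5,"tz": -0.5,"wx": 0,"wy": 0,"wz": 0,"claw": -1}
    - {"tx": 0.9,"ty": -4.5,"tz": -0.5,"wx": 0,"wy": 0,"wz": 0,"claw": -1}
    - {"tx": 0,"ty": 0,"tz": 0,"wx": 0,"wy": 0,"wz": 0,"claw": -1}
    - {"tx": 0,"ty": 0,"tz": 0,"wx": 0,"wy": 0,"wz": 0,"claw": -1}

```text
clock: 25.55
tcp_pos: [0.4725, -0.1663, 0.1351]
orientation: [-0.001, -0.03, 1.0, 0.001]
wrist_force: [0.4, 0.2, -0.4]
finger_gap: 0.0853
grip_force: 0.0
```

Call:
carry_out:
  moves:
    - {"tx": 0,"ty": -0.15,"tz": -4,"wx": 0,"wy": 0,"wz": 0,"claw": -1}
    - {"tx": 0,"ty": 0,"tz": -4,"wx": 0,"wy": 0,"wz": 0,"claw": -1}
    - {"tx": 0,"ty": 0,"tz": -2,"wx": 0,"wy": 0,"wz": 0,"claw": -1}
    - {"tx": 0,"ty": 0,"tz": 0,"wx": 0,"wy": 0,"wz": 0,"claw": -1}
    - {"tx": 0,"ty": 0,"tz": 0,"wx": 0,"wy": 0,"wz": 0,"claw": -0.2}
    - {"tx": 0,"ty": 0,"tz": 0,"wx": 0,"wy": 0,"wz": 0,"claw": 1}
    - {"tx": 0,"ty": 0,"tz": 0,"wx": 0,"wy": 0,"wz": 0,"claw": 1}
    - {"tx": 0,"ty": 0,"tz": 0,"wx": 0,"wy": 0,"wz": 0,"claw": 1}

```text
clock: 26.55
tcp_pos: [0.4736, -0.1693, 0.0372]
orientation: [0.001, -0.029, 1.0, -0.0]
wrist_force: [0.2, 2.4, 6.1]
finger_gap: 0.047
grip_force: 30.8
```

Call:
carry_out:
  moves:
    - {"tx": 0,"ty": 0,"tz": 3,"wx": 0,"wy": 0,"wz": 0,"claw": 1}
    - {"tx": 0,"ty": 0,"tz": 5,"wx": 0,"wy": 0,"wz": 0,"claw": 1}
    - {"tx": 0,"ty": 3.8,"tz": 0,"wx": 0,"wy": 0,"wz": -0.1785,"claw": 1}
    - {"tx": 0.3,"ty": 3.8,"tz": 0,"wx": 0,"wy": 0,"wz": -0.1785,"claw": 1}
    - {"tx": 0.4,"ty": 3.8,"tz": 0,"wx": 0,"wy": 0,"wz": -0.1785,"claw": 1}
    - {"tx": 0.4,"ty": 3.8,"tz": 0,"wx": 0,"wy": 0,"wz": -0.1785,"claw": 1}
    - {"tx": 0.4,"ty": 3.8,"tz": 0,"wx": 0,"wy": 0,"wz": -0.1785,"claw": 1}
    - {"tx": 0.4,"ty": 3.8,"tz": 0,"wx": 0,"wy": 0,"wz": -0.1785,"claw": 1}

```text
clock: 27.55
tcp_pos: [0.4917, 0.06, 0.1162]
orientation: [0.001, 0.488, 0.873, 0.0]
wrist_force: [-0.2, -1.0, -1.9]
finger_gap: 0.0466
grip_force: 31.7
```

Call:
carry_out:
  moves:
    - {"tx": 0.4,"ty": 3.8,"tz": 0,"wx": 0,"wy": 0,"wz": -0.1785,"claw": 1}
    - {"tx": 0.4,"ty": 3.8,"tz": 0,"wx": 0,"wy": 0,"wz": -0.1785,"claw": 1}
    - {"tx": 0,"ty": 0,"tz": 0,"wx": 0,"wy": 0,"wz": 0,"claw": 1}
    - {"tx": 0,"ty": 0,"tz": -3,"wx": 0,"wy": 0,"wz": 0,"claw": 1}
    - {"tx": 0,"ty": 0,"tz": -2,"wx": 0,"wy": 0,"wz": 0,"claw": 1}
    - {"tx": 0,"ty": 0,"tz": -0.5,"wx": 0,"wy": 0,"wz": 0,"claw": 1}
    - {"tx": 0,"ty": 0,"tz": 0,"wx": 0,"wy": 0,"wz": 0,"claw": 1}
    - {"tx": 0,"ty": 0,"tz": 0,"wx": 0,"wy": 0,"wz": 0,"claw": 1}

```text
clock: 28.55
tcp_pos: [0.5003, 0.1346, 0.0616]
orientation: [0.001, 0.633, 0.774, 0.001]
wrist_force: [0.7, -0.6, -0.2]
finger_gap: 0.0469
grip_force: 31.7
```

Call:
carry_out:
  moves:
    - {"tx": 0,"ty": 0.15,"tz": -1.2,"wx": 0,"wy": 0,"wz": 0,"claw": 1}
    - {"tx": 0,"ty": 0,"tz": -0.6,"wx": 0,"wy": 0,"wz": 0,"claw": 1}
    - {"tx": 0,"ty": 0,"tz": -0.2,"wx": 0,"wy": 0,"wz": 0,"claw": 1}
    - {"tx": 0,"ty": 0,"tz": 0,"wx": 0,"wy": 0,"wz": 0,"claw": 1}

```text
clock: 29.05
tcp_pos: [0.4994, 0.1365, 0.042]
orientation: [0.0, 0.632, 0.775, 0.0]
wrist_force: [-5.8, -0.7, 14.1]
finger_gap: 0.0468
grip_force: 33.2
```

Call:
carry_out:
  moves:
    - {"tx": 0,"ty": 0,"tz": 0.1,"wx": 0,"wy": 0,"wz": 0,"claw": 1}
    - {"tx": 0,"ty": 0,"tz": 0,"wx": 0,"wy": 0,"wz": 0,"claw": 0}
    - {"tx": 0,"ty": 0,"tz": 0,"wx": 0,"wy": 0,"wz": 0,"claw": -1}
    - {"tx": 0,"ty": 0,"tz": 0,"wx": 0,"wy": 0,"wz": 0,"claw": -1}
    - {"tx": 0,"ty": 0,"tz": 3,"wx": 0,"wy": 0,"wz": 0,"claw": -1}
    - {"tx": 0,"ty": 0,"tz": 4,"wx": 0,"wy": 0,"wz": 0,"claw": -1}
    - {"tx": 0,"ty": 0,"tz": 2.5,"wx": 0,"wy": 0,"wz": 0,"claw": -1}
    - {"tx": 0,"ty": 0,"tz": 0,"wx": 0,"wy": 0,"wz": 0,"claw": -1}

```text
clock: 30.05
tcp_pos: [0.5012, 0.1365, 0.1384]
orientation: [0.002, 0.633, 0.774, 0.002]
wrist_force: [0.7, 0.9, -1.0]
finger_gap: 0.0853
grip_force: 0.0
```

Call:
carry_out:
  moves:
    - {"tx": 0.3,"ty": -3.7,"tz": 0,"wx": 0,"wy": 0,"wz": 0.1785,"claw": -1}
    - {"tx": 0.3,"ty": -3.7,"tz": 0,"wx": 0,"wy": 0,"wz": 0.1785,"claw": -1}
    - {"tx": 0.3,"ty": -3.7,"tz": 0,"wx": 0,"wy": 0,"wz": 0.1785,"claw": -1}
    - {"tx": 0.3,"ty": -3.7,"tz": 0,"wx": 0,"wy": 0,"wz": 0.1785,"claw": -1}
    - {"tx": 0.4,"ty": -3.8,"tz": 0,"wx": 0,"wy": 0,"wz": 0.1785,"claw": -1}
    - {"tx": 0.4,"ty": -3.8,"tz": 0,"wx": 0,"wy": 0,"wz": 0.1785,"claw": -1}
    - {"tx": 0.4,"ty": -3.8,"tz": 0,"wx": 0,"wy": 0,"wz": 0.1785,"claw": -1}
    - {"tx": 0.4,"ty": -3.8,"tz": 0,"wx": 0,"wy": 0,"wz": 0.1785,"claw": -1}

```text
clock: 31.05
tcp_pos: [0.5267, -0.1646, 0.1347]
orientation: [-0.001, -0.032, 0.999, 0.001]
wrist_force: [0.9, -0.4, -0.2]
finger_gap: 0.0853
grip_force: 0.0
```

Call:
carry_out:
  moves:
    - {"tx": 0,"ty": 0,"tz": 0,"wx": 0,"wy": 0,"wz": 0,"claw": -1}
    - {"tx": 0,"ty": 0,"tz": 0,"wx": 0,"wy": 0,"wz": 0,"claw": -1}

```text
clock: 31.3
tcp_pos: [0.5266, -0.1631, 0.1352]
orientation: [-0.001, -0.028, 1.0, 0.001]
wrist_force: [-0.5, -0.6, -0.2]
finger_gap: 0.0857
grip_force: 0.0
```

```bash
python3 - <<'E'
from m import *
c=read_camera("top");np.savez("top6.npz",**c)
caps(c,(.42,.64,-.03,.2,.009))
c=read_camera("scene");caps(c,(.42,.64,-.03,.2,.009))
E
```

```text
[ 0.5266 -0.1631  0.1352] yaw 93.21999652941625
red (array([497.3, 138.3]), array([41. , 41.3]), 88.5)
red (array([494. , 139.9]), array([39.8, 46.2]), 56.7)
```

Red sits about 3 mm off (−2.5, +3.5), caused by an in-hand offset along the pads; I'll mend that later. Gripping blue with better centring.

Call:
carry_out:
  moves:
    - {"tx": 0,"ty": 0,"tz": -4,"wx": 0,"wy": 0,"wz": 0,"claw": -1}
    - {"tx": 0,"ty": 0,"tz": -4,"wx": 0,"wy": 0,"wz": 0,"claw": -1}
    - {"tx": 0,"ty": 0,"tz": -2,"wx": 0,"wy": 0,"wz": 0,"claw": -1}
    - {"tx": 0,"ty": 0,"tz": 0,"wx": 0,"wy": 0,"wz": 0,"claw": -1}
    - {"tx": 0,"ty": 0,"tz": 0,"wx": 0,"wy": 0,"wz": 0,"claw": -0.2}
    - {"tx": 0,"ty": 0,"tz": 0,"wx": 0,"wy": 0,"wz": 0,"claw": 1}
    - {"tx": 0,"ty": 0,"tz": 0,"wx": 0,"wy": 0,"wz": 0,"claw": 1}
    - {"tx": 0,"ty": 0,"tz": 0,"wx": 0,"wy": 0,"wz": 0,"claw": 1}

```text
clock: 32.4
tcp_pos: [0.5286, -0.164, 0.0382]
orientation: [0.001, -0.029, 1.0, -0.0]
wrist_force: [-1.1, 0.8, 6.1]
finger_gap: 0.0467
grip_force: 31.0
```

Call:
carry_out:
  moves:
    - {"tx": 0,"ty": 0,"tz": 3,"wx": 0,"wy": 0,"wz": 0,"claw": 1}
    - {"tx": 0,"ty": 0,"tz": 5,"wx": 0,"wy": 0,"wz": 0,"claw": 1}
    - {"tx": -0.2,"ty": 2.95,"tz": 0,"wx": 0,"wy": 0,"wz": -0.1785,"claw": 1}
    - {"tx": -0.2,"ty": 2.95,"tz": 0,"wx": 0,"wy": 0,"wz": -0.1785,"claw": 1}
    - {"tx": -0.2,"ty": 2.95,"tz": 0,"wx": 0,"wy": 0,"wz": -0.1785,"claw": 1}
    - {"tx": -0.2,"ty": 2.95,"tz": 0,"wx": 0,"wy": 0,"wz": -0.1785,"claw": 1}
    - {"tx": -0.2,"ty": 2.95,"tz": 0,"wx": 0,"wy": 0,"wz": -0.1785,"claw": 1}
    - {"tx": -0.2,"ty": 2.95,"tz": 0,"wx": 0,"wy": 0,"wz": -0.1785,"claw": 1}

```text
clock: 33.4
tcp_pos: [0.5153, 0.0142, 0.1168]
orientation: [0.0, 0.488, 0.873, 0.0]
wrist_force: [0.3, 0.1, -1.4]
finger_gap: 0.0467
grip_force: 31.8
```

Call:
carry_out:
  moves:
    - {"tx": -0.2,"ty": 2.95,"tz": 0,"wx": 0,"wy": 0,"wz": -0.1785,"claw": 1}
    - {"tx": -0.1,"ty": 2.95,"tz": 0,"wx": 0,"wy": 0,"wz": -0.1785,"claw": 1}
    - {"tx": 0,"ty": 0,"tz": 0,"wx": 0,"wy": 0,"wz": 0,"claw": 1}
    - {"tx": 0,"ty": 0,"tz": -3,"wx": 0,"wy": 0,"wz": 0,"claw": 1}
    - {"tx": 0,"ty": 0,"tz": -2,"wx": 0,"wy": 0,"wz": 0,"claw": 1}
    - {"tx": 0,"ty": 0,"tz": -0.5,"wx": 0,"wy": 0,"wz": 0,"claw": 1}
    - {"tx": 0,"ty": 0,"tz": -1,"wx": 0,"wy": 0,"wz": 0,"claw": 1}
    - {"tx": 0,"ty": 0,"tz": 0,"wx": 0,"wy": 0,"wz": 0,"claw": 1}

```text
clock: 34.4
tcp_pos: [0.5124, 0.072, 0.0514]
orientation: [-0.0, 0.633, 0.774, -0.0]
wrist_force: [0.3, 0.4, -1.2]
finger_gap: 0.0472
grip_force: 31.8
```

```bash
python3 - <<'E'
from m import *
c=read_camera("scene");caps(c,(.42,.64,-.03,.2,.016))
E
```

```text
[0.5124 0.072  0.0514] yaw 11.508240477638651
blue (array([510. ,  80.5]), array([26.6, 49.2]), 64.0)
blk (array([466.6,  72. ]), array([41.7, 30.9]), 43.9)
blk (array([551.7,  86.6]), array([23.1, 50.9]), 75.7)
```

Call:
carry_out:
  moves:
    - {"tx": 0.1,"ty": 0,"tz": -0.5,"wx": 0,"wy": 0,"wz": 0,"claw": 1}
    - {"tx": 0,"ty": 0,"tz": -0.25,"wx": 0,"wy": 0,"wz": 0,"claw": 1}
    - {"tx": 0,"ty": 0,"tz": 0,"wx": 0,"wy": 0,"wz": 0,"claw": 1}

```text
clock: 34.83
tcp_pos: [0.5133, 0.0724, 0.0439]
orientation: [-0.0, 0.633, 0.774, -0.0]
wrist_force: [-1.4, -0.3, -1.2]
finger_gap: 0.0468
grip_force: 31.8
```

Call:
carry_out:
  moves:
    - {"tx": 0,"ty": 0,"tz": -0.1,"wx": 0,"wy": 0,"wz": 0,"claw": 1}
    - {"tx": 0,"ty": 0,"tz": 0,"wx": 0,"wy": 0,"wz": 0,"claw": 0}
    - {"tx": 0,"ty": 0,"tz": 0,"wx": 0,"wy": 0,"wz": 0,"claw": -1}
    - {"tx": 0,"ty": 0,"tz": 0,"wx": 0,"wy": 0,"wz": 0,"claw": -1}
    - {"tx": 0,"ty": 0,"tz": 3,"wx": 0,"wy": 0,"wz": 0,"claw": -1}
    - {"tx": 0,"ty": 0,"tz": 4,"wx": 0,"wy": 0,"wz": 0,"claw": -1}
    - {"tx": 0,"ty": 0,"tz": 2.5,"wx": 0,"wy": 0,"wz": 0,"claw": -1}
    - {"tx": 0,"ty": 0,"tz": 0,"wx": 0,"wy": 0,"wz": 0,"claw": -1}

```text
clock: 35.83
tcp_pos: [0.5153, 0.0723, 0.1403]
orientation: [0.002, 0.633, 0.774, 0.002]
wrist_force: [0.8, 0.5, -0.3]
finger_gap: 0.0857
grip_force: 0.0
```

Call:
carry_out:
  moves:
    - {"tx": 0.8,"ty": -2.9,"tz": 0,"wx": 0,"wy": 0,"wz": 0.1785,"claw": -1}
    - {"tx": 0.8,"ty": -2.9,"tz": 0,"wx": 0,"wy": 0,"wz": 0.1785,"claw": -1}
    - {"tx": 0.8,"ty": -2.9,"tz": 0,"wx": 0,"wy": 0,"wz": 0.1785,"claw": -1}
    - {"tx": 0.8,"ty": -2.9,"tz": 0,"wx": 0,"wy": 0,"wz": 0.1785,"claw": -1}
    - {"tx": 0.8,"ty": -2.9,"tz": 0,"wx": 0,"wy": 0,"wz": 0.1785,"claw": -1}
    - {"tx": 0.9,"ty": -2.9,"tz": 0,"wx": 0,"wy": 0,"wz": 0.1785,"claw": -1}
    - {"tx": 0.9,"ty": -2.9,"tz": 0,"wx": 0,"wy": 0,"wz": 0.1785,"claw": -1}
    - {"tx": 0.9,"ty": -2.9,"tz": 0,"wx": 0,"wy": 0,"wz": 0.1785,"claw": -1}

```text
clock: 36.83
tcp_pos: [0.58, -0.1604, 0.1364]
orientation: [-0.001, -0.032, 0.999, 0.001]
wrist_force: [0.4, 0.7, 0.7]
finger_gap: 0.0855
grip_force: 0.0
```

Call:
carry_out:
  moves:
    - {"tx": 0,"ty": 0,"tz": 0,"wx": 0,"wy": 0,"wz": 0,"claw": -1}
    - {"tx": 0,"ty": 0,"tz": 0,"wx": 0,"wy": 0,"wz": 0,"claw": -1}

```text
clock: 37.08
tcp_pos: [0.5796, -0.159, 0.1369]
orientation: [-0.001, -0.028, 1.0, 0.001]
wrist_force: [-1.0, 0.3, 0.9]
finger_gap: 0.0853
grip_force: 0.0
```

```bash
python3 - <<'E'
from m import *
c=read_camera("top");np.savez("top7.npz",**c)
caps(c,(.42,.64,-.03,.2,.009))
c=read_camera("scene");caps(c,(.42,.64,-.03,.2,.009))
E
```

```text
[ 0.5796 -0.159   0.1369] yaw 93.21225370368293
red (array([497.3, 138.3]), array([41. , 41.3]), 88.5)
blue (array([511.5,  73.2]), array([41. , 39.2]), 88.1)
red (array([494. , 139.9]), array([39.8, 46.2]), 56.7)
blue (array([507.4,  75.8]), array([40. , 46.6]), 56.3)
```

Call:
carry_out:
  moves:
    - {"tx": 0,"ty": -0.1,"tz": -4,"wx": 0,"wy": 0,"wz": 0,"claw": -1}
    - {"tx": 0,"ty": 0,"tz": -4,"wx": 0,"wy": 0,"wz": 0,"claw": -1}
    - {"tx": 0,"ty": 0,"tz": -2.1,"wx": 0,"wy": 0,"wz": 0,"claw": -1}
    - {"tx": 0,"ty": 0,"tz": 0,"wx": 0,"wy": 0,"wz": 0,"claw": -1}
    - {"tx": 0,"ty": 0,"tz": 0,"wx": 0,"wy": 0,"wz": 0,"claw": -0.2}
    - {"tx": 0,"ty": 0,"tz": 0,"wx": 0,"wy": 0,"wz": 0,"claw": 1}
    - {"tx": 0,"ty": 0,"tz": 0,"wx": 0,"wy": 0,"wz": 0,"claw": 1}
    - {"tx": 0,"ty": 0,"tz": 0,"wx": 0,"wy": 0,"wz": 0,"claw": 1}

```text
clock: 38.17
tcp_pos: [0.5816, -0.1608, 0.0388]
orientation: [0.001, -0.029, 1.0, -0.0]
wrist_force: [-0.6, 0.6, 6.9]
finger_gap: 0.0462
grip_force: 31.0
```

Call:
carry_out:
  moves:
    - {"tx": 0,"ty": 0,"tz": 3,"wx": 0,"wy": 0,"wz": 0,"claw": 1}
    - {"tx": 0,"ty": 0,"tz": 5,"wx": 0,"wy": 0,"wz": 0,"claw": 1}
    - {"tx": -0.7,"ty": 2.15,"tz": 0,"wx": 0,"wy": 0,"wz": -0.1785,"claw": 1}
    - {"tx": -0.7,"ty": 2.15,"tz": 0,"wx": 0,"wy": 0,"wz": -0.1785,"claw": 1}
    - {"tx": -0.7,"ty": 2.15,"tz": 0,"wx": 0,"wy": 0,"wz": -0.1785,"claw": 1}
    - {"tx": -0.7,"ty": 2.15,"tz": 0,"wx": 0,"wy": 0,"wz": -0.1785,"claw": 1}
    - {"tx": -0.7,"ty": 2.15,"tz": 0,"wx": 0,"wy": 0,"wz": -0.1785,"claw": 1}
    - {"tx": -0.7,"ty": 2.15,"tz": 0,"wx": 0,"wy": 0,"wz": -0.1785,"claw": 1}

```text
clock: 39.17
tcp_pos: [0.5382, -0.0311, 0.1173]
orientation: [0.0, 0.488, 0.873, 0.0]
wrist_force: [0.3, 0.5, -1.1]
finger_gap: 0.0461
grip_force: 31.6
```

Call:
carry_out:
  moves:
    - {"tx": -0.7,"ty": 2.15,"tz": 0,"wx": 0,"wy": 0,"wz": -0.1785,"claw": 1}
    - {"tx": -0.6,"ty": 2.15,"tz": 0,"wx": 0,"wy": 0,"wz": -0.1785,"claw": 1}
    - {"tx": 0,"ty": 0,"tz": 0,"wx": 0,"wy": 0,"wz": 0,"claw": 1}
    - {"tx": 0,"ty": 0,"tz": -3,"wx": 0,"wy": 0,"wz": 0,"claw": 1}
    - {"tx": 0,"ty": 0,"tz": -2,"wx": 0,"wy": 0,"wz": 0,"claw": 1}
    - {"tx": 0,"ty": 0,"tz": -0.5,"wx": 0,"wy": 0,"wz": 0,"claw": 1}
    - {"tx": 0,"ty": 0,"tz": -1,"wx": 0,"wy": 0,"wz": 0,"claw": 1}
    - {"tx": 0,"ty": 0,"tz": 0,"wx": 0,"wy": 0,"wz": 0,"claw": 1}

```text
clock: 40.17
tcp_pos: [0.5255, 0.0111, 0.0519]
orientation: [-0.0, 0.633, 0.775, -0.0]
wrist_force: [-0.3, 0.1, -1.2]
finger_gap: 0.0467
grip_force: 31.6
```

Call:
carry_out:
  moves:
    - {"tx": 0.1,"ty": 0,"tz": -0.5,"wx": 0,"wy": 0,"wz": 0,"claw": 1}
    - {"tx": 0,"ty": 0,"tz": -0.35,"wx": 0,"wy": 0,"wz": 0,"claw": 1}
    - {"tx": 0,"ty": 0,"tz": 0,"wx": 0,"wy": 0,"wz": 0,"claw": 1}
    - {"tx": 0,"ty": 0,"tz": 0,"wx": 0,"wy": 0,"wz": 0,"claw": 0}
    - {"tx": 0,"ty": 0,"tz": 0,"wx": 0,"wy": 0,"wz": 0,"claw": -1}
    - {"tx": 0,"ty": 0,"tz": 0,"wx": 0,"wy": 0,"wz": 0,"claw": -1}
    - {"tx": 0,"ty": 0,"tz": 3,"wx": 0,"wy": 0,"wz": 0,"claw": -1}
    - {"tx": 0,"ty": 0,"tz": 4,"wx": 0,"wy": 0,"wz": 0,"claw": -1}

```text
clock: 41.18
tcp_pos: [0.5253, 0.0115, 0.1132]
orientation: [-0.001, 0.633, 0.774, -0.001]
wrist_force: [1.0, 0.2, 0.4]
finger_gap: 0.0852
grip_force: 0.0
```

Call:
carry_out:
  moves:
    - {"tx": 0,"ty": 0,"tz": 4,"wx": 0,"wy": 0,"wz": 0,"claw": -1}
    - {"tx": -5,"ty": -3,"tz": 4,"wx": 0,"wy": 0,"wz": 0,"claw": -1}
    - {"tx": -5,"ty": -5,"tz": 0,"wx": 0,"wy": 0,"wz": 0,"claw": -1}
    - {"tx": 0,"ty": -5,"tz": 0,"wx": 0,"wy": 0,"wz": 0,"claw": -1}
    - {"tx": 0,"ty": -5,"tz": 0,"wx": 0,"wy": 0,"wz": 0,"claw": -1}
    - {"tx": 0,"ty": 0,"tz": 0,"wx": 0,"wy": 0,"wz": 0,"claw": -1}
    - {"tx": 0,"ty": 0,"tz": 0,"wx": 0,"wy": 0,"wz": 0,"claw": -1}

```text
clock: 42.05
tcp_pos: [0.4377, -0.1592, 0.1887]
orientation: [-0.0, 0.633, 0.774, 0.0]
wrist_force: [-0.5, -0.4, 0.3]
finger_gap: 0.0855
grip_force: 0.0
```

```bash
python3 - <<'E'
from m import *
c=read_camera("top");a=read_camera("scene");np.savez("top8.npz",**c)
for k in(c,a): caps(k,(.42,.64,-.03,.2,.009))
print("start");
for f in("top0","scene0"): caps(load(f+".npz"),(.42,.64,-.03,.2,.009))
cv2.imwrite("pics/m8.png",cv2.vconcat([cv2.resize(a["image"][120:240,160:320],(520,390)),cv2.resize(c["image"][165:235,215:325],(520,210*520//330*1))[:,:520]])[:600])
cv2.imwrite("pics/m8b.png",cv2.resize(c["image"][165:235,215:325],None,fx=6,fy=6,interpolation=2))
E
```

```text
[ 0.4377 -0.1592  0.1887] yaw 11.459828947661208
red (array([497.3, 138.3]), array([41. , 41.3]), 88.5)
blue (array([511.5,  73.2]), array([41. , 39.2]), 88.1)
blk (array([525.8,   9.4]), array([25.7, 26.1]), 87.6)
red (array([494. , 139.9]), array([39.8, 46.2]), 56.7)
blue (array([506.8,  74.9]), array([41.9, 46.6]), 56.3)
blk (array([521.8,  13.1]), array([24., 33.]), 53.5)
start
red (array([500.4, 133.9]), array([41.1, 39.1]), 88.2)
blue (array([512.5,  72.1]), array([38.8, 41.4]), 88.1)
blk (array([525.8,   9.4]), array([25.7, 26.1]), 87.6)
red (array([495.1, 134.3]), array([40. , 46.8]), 58.7)
blue (array([506.2,  74. ]), array([40. , 46.6]), 56.1)
blk (array([518.7,  12.8]), array([23.9, 27.8]), 56.9)
```

View pics/m8b.png

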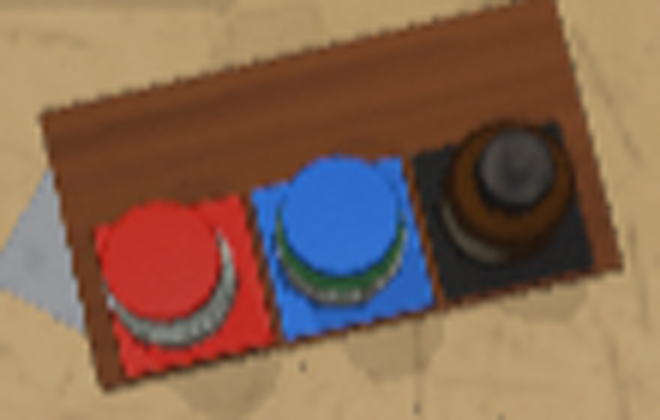

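Blue and brown are within about 1 mm of their pads. Red (crop 160,265) is about 3–4 mm toward +y, so I'll regrasp it and shift it.

Call:
carry_out:
  moves:
    - {"tx": 1,"ty": 4.95,"tz": 0,"wx": 0,"wy": 0,"wz": 0,"claw": -1}
    - {"tx": 1,"ty": 4.95,"tz": 0,"wx": 0,"wy": 0,"wz": 0,"claw": -1}
    - {"tx": 1,"ty": 4.95,"tz": 0,"wx": 0,"wy": 0,"wz": 0,"claw": -1}
    - {"tx": 1,"ty": 4.95,"tz": 0,"wx": 0,"wy": 0,"wz": 0,"claw": -1}
    - {"tx": 1.1,"ty": 4.95,"tz": 0,"wx": 0,"wy": 0,"wz": 0,"claw": -1}
    - {"tx": 1.1,"ty": 4.95,"tz": 0,"wx": 0,"wy": 0,"wz": 0,"claw": -1}
    - {"tx": 0,"ty": 0,"tz": -4,"wx": 0,"wy": 0,"wz": 0,"claw": -1}
    - {"tx": 0,"ty": 0,"tz": 0,"wx": 0,"wy": 0,"wz": 0,"claw": -1}

```text
clock: 43.15
tcp_pos: [0.4968, 0.1392, 0.1464]
orientation: [-0.002, 0.631, 0.776, -0.002]
wrist_force: [-1.8, 0.3, 0.2]
finger_gap: 0.0851
grip_force: 0.0
```

Call:
carry_out:
  moves:
    - {"tx": 0,"ty": 0,"tz": 0,"wx": 0,"wy": 0,"wz": 0,"claw": -1}

```text
clock: 43.28
tcp_pos: [0.4998, 0.138, 0.1497]
orientation: [0.0, 0.632, 0.775, -0.0]
wrist_force: [-0.2, -1.0, -0.0]
finger_gap: 0.0857
grip_force: 0.0
```

Call:
carry_out:
  moves:
    - {"tx": 0,"ty": 0,"tz": -4,"wx": 0,"wy": 0,"wz": 0,"claw": -1}
    - {"tx": 0,"ty": 0,"tz": -4,"wx": 0,"wy": 0,"wz": 0,"claw": -1}
    - {"tx": 0,"ty": 0,"tz": -2.8,"wx": 0,"wy": 0,"wz": 0,"claw": -1}
    - {"tx": 0,"ty": 0,"tz": 0,"wx": 0,"wy": 0,"wz": 0,"claw": -1}
    - {"tx": 0,"ty": 0,"tz": 0,"wx": 0,"wy": 0,"wz": 0,"claw": -0.2}
    - {"tx": 0,"ty": 0,"tz": 0,"wx": 0,"wy": 0,"wz": 0,"claw": 1}
    - {"tx": 0,"ty": 0,"tz": 0,"wx": 0,"wy": 0,"wz": 0,"claw": 1}
    - {"tx": 0,"ty": 0,"tz": 0,"wx": 0,"wy": 0,"wz": 0,"claw": 1}

```text
clock: 44.28
tcp_pos: [0.5015, 0.1377, 0.043]
orientation: [0.001, 0.633, 0.774, 0.001]
wrist_force: [-1.8, -0.1, 5.8]
finger_gap: 0.0468
grip_force: 30.4
```

Call:
carry_out:
  moves:
    - {"tx": 0,"ty": 0,"tz": 0.8,"wx": 0,"wy": 0,"wz": 0,"claw": 1}
    - {"tx": 0,"ty": -0.32,"tz": 0,"wx": 0,"wy": 0,"wz": 0,"claw": 1}
    - {"tx": 0,"ty": 0,"tz": 0,"wx": 0,"wy": 0,"wz": 0,"claw": 1}
    - {"tx": 0,"ty": 0,"tz": -0.5,"wx": 0,"wy": 0,"wz": 0,"claw": 1}
    - {"tx": 0,"ty": 0,"tz": -0.3,"wx": 0,"wy": 0,"wz": 0,"claw": 1}
    - {"tx": 0,"ty": 0,"tz": 0,"wx": 0,"wy": 0,"wz": 0,"claw": 1}

```text
clock: 45.02
tcp_pos: [0.5002, 0.1344, 0.0429]
orientation: [0.0, 0.633, 0.774, 0.0]
wrist_force: [-6.1, -1.6, 20.1]
finger_gap: 0.0471
grip_force: 33.4
```

Call:
carry_out:
  moves:
    - {"tx": 0.05,"ty": 0,"tz": 0.15,"wx": 0,"wy": 0,"wz": 0,"claw": 1}
    - {"tx": 0,"ty": 0,"tz": 0,"wx": 0,"wy": 0,"wz": 0,"claw": 1}
    - {"tx": 0,"ty": 0,"tz": 0,"wx": 0,"wy": 0,"wz": 0,"claw": 0}
    - {"tx": 0,"ty": 0,"tz": 0,"wx": 0,"wy": 0,"wz": 0,"claw": -1}
    - {"tx": 0,"ty": 0,"tz": 0,"wx": 0,"wy": 0,"wz": 0,"claw": -1}
    - {"tx": 0,"ty": 0,"tz": 4,"wx": 0,"wy": 0,"wz": 0,"claw": -1}
    - {"tx": 0,"ty": 0,"tz": 5,"wx": 0,"wy": 0,"wz": 0,"claw": -1}
    - {"tx": 0,"ty": 0,"tz": 4,"wx": 0,"wy": 0,"wz": 0,"claw": -1}

```text
clock: 46.02
tcp_pos: [0.5009, 0.1345, 0.1739]
orientation: [0.0, 0.633, 0.774, 0.0]
wrist_force: [0.3, -0.5, -0.1]
finger_gap: 0.0855
grip_force: 0.0
```

Call:
carry_out:
  moves:
    - {"tx": -1,"ty": -5,"tz": 2,"wx": 0,"wy": 0,"wz": 0,"claw": -1}
    - {"tx": -1,"ty": -5,"tz": 0,"wx": 0,"wy": 0,"wz": 0,"claw": -1}
    - {"tx": -1,"ty": -5,"tz": 0,"wx": 0,"wy": 0,"wz": 0,"claw": -1}
    - {"tx": -1,"ty": -5,"tz": 0,"wx": 0,"wy": 0,"wz": 0,"claw": -1}
    - {"tx": -1,"ty": -5,"tz": 0,"wx": 0,"wy": 0,"wz": 0,"claw": -1}
    - {"tx": -1,"ty": -5,"tz": 0,"wx": 0,"wy": 0,"wz": 0,"claw": -1}
    - {"tx": 0,"ty": 0,"tz": 0,"wx": 0,"wy": 0,"wz": 0,"claw": -1}
    - {"tx": 0,"ty": 0,"tz": 0,"wx": 0,"wy": 0,"wz": 0,"claw": -1}

```text
clock: 47.02
tcp_pos: [0.4404, -0.1654, 0.1921]
orientation: [-0.0, 0.633, 0.774, 0.0]
wrist_force: [-0.2, 0.0, -0.5]
finger_gap: 0.0856
grip_force: 0.0
```

```bash
python3 - <<'E'
from m import *
c=read_camera("top");a=read_camera("scene")
for k in(c,a): caps(k,(.42,.64,-.03,.2,.009))
cv2.imwrite("pics/m9.png",cv2.resize(a["image"][120:270,80:320],None,fx=3,fy=3,interpolation=2))
cv2.imwrite("pics/m9b.png",cv2.resize(c["image"][165:235,215:325],None,fx=6,fy=6,interpolation=2))
E
```

```text
[ 0.4404 -0.1654  0.1921] yaw 11.455323772706365
red (array([498.8, 135.6]), array([41.5, 39.6]), 43.4)
blue (array([511.5,  73.2]), array([41. , 39.2]), 88.1)
blk (array([525.9,  10.5]), array([23.6, 26.1]), 87.6)
red (array([494.4, 136.3]), array([42.3, 47.2]), 83.6)
blue (array([506.8,  74.9]), array([42. , 46.5]), 56.8)
blk (array([521.4,  13.4]), array([23.9, 32.6]), 52.2)
```

View pics/m9.png

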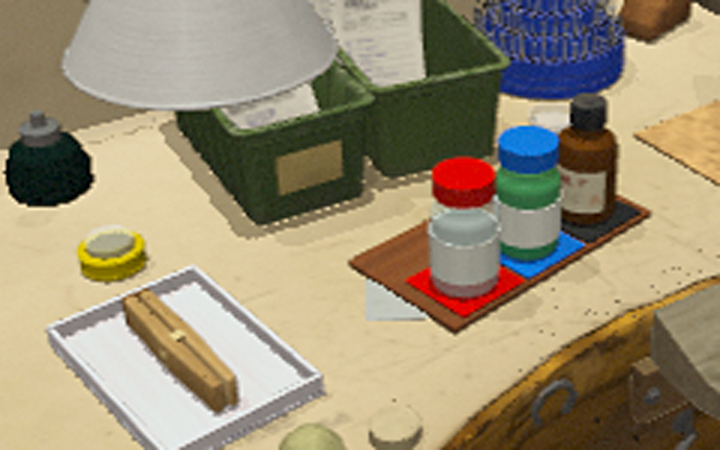

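View pics/m9b.png

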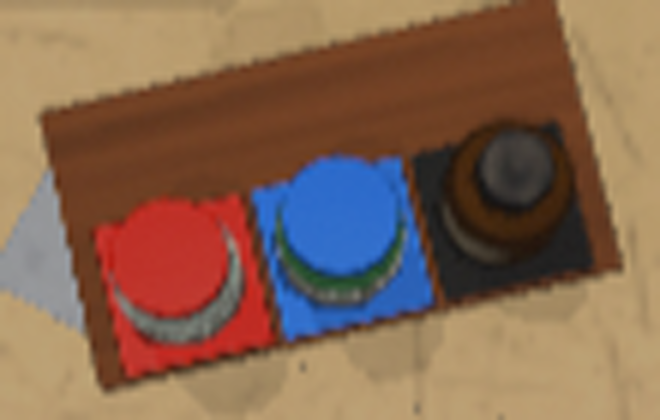

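The scene view shows the clamp flat along the tray and all bottles upright. The top view shows all three caps centred on matching pads within about 1 mm (red at crop 170,255). Handing in.

```bash
python3 -c "
from workcell import env
print(env.hand_in())"
```

```text
the job is handed in; nothing more can be done
None
```

Job handed in at about 47 s: the clamp lies flat and lengthwise in the middle of the tray, and all three bottles stand upright on their matching pads, within about 1–2 mm of centre by camera; the hand-in gave no verdict.

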